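Seat a board book in the corner rounder

ROBOT

A 6-joint arm with a two-finger parallel gripper is mounted at the origin on the work surface. World frame = base frame: x ahead of the robot, y to its left, z up, the work surface at z = 0. Lengths are in m, angles in degrees, forces in N, time in s.
With the tool pointing down it reaches from about 0.4 to 0.825 m from the base axis. Payload 7 kg.
Tool frame: the origin (TCP) lies at the very end of the fingers, on their centre line; the grasp point (between the pads) lies 19 mm behind it; x points along the fingers, y is the direction in which the jaws open and shut, and the axes are right-handed (so a half turn about x gives the same grasp; the last joint's range is limited). The gripper opens to 88 mm and grips with 3 to 60 N. Pads are 19 mm wide; open, the fingers measure 130 mm over their backs; the gripper's body (78 mm by 193 mm) begins 47 mm behind the grasp point.
Start: joints at [-58.035, 20.546, 0.682, 0, -70.136, -16.507], TCP at [0.18, -0.651, 0.193] pointing down, gripper open.
Joint ranges: [-176.03, 176.03], [-82.01, 121.73], [-58.28, 71.71], [-173.87, 95.51], [-174.79, -0.11], [-173.66, 173.66]. Speed limits (degrees/s): [136.94, 136.94, 172.46, 180, 180, 180].

INTERFACE

Orientations are given as [roll, pitch, yaw] about the fixed x, y, z axes, in that order (R = Rz(yaw) Ry(pitch) Rx(roll)).
In Python, from plant import monitor, eyes, ticket gives the robot as it stands. The module is installed in compiled form; this text tells all that it offers.
- The arm moves only by the shell command python3 -m crank 'ROWS'. ROWS is JSON, a list of rows, each an object with "linear": the shift along the world's x, y, z in units of 60 mm (1.0 is 60 mm), a list of three; "rot": the turn, a rotation vector about the world's x, y, z in units of 5 degrees (1.0 is 5 degrees), a list of three; "hand": the opening, from 0 (shut) to 1 (fully open). In form: [{"linear": [tx, ty, tz], "rot": [ax, ay, az], "hand": hand}, ...]. A call has 1 to 20 rows; each row shifts and turns the pose as measured when the row begins; what a row does not reach is not made up. A row lasts 1/8 s, in which the tool goes at most 62.5 mm and 10.7 degrees, less where a joint would pass 70% of its speed; a pose out of reach is approached as far as the arm can. A call is refused whole if a number of a shift passes 1 or a number of a turn 1, either way. A call with a gripper value outside its range is refused whole. The fingers move at their own pace and stop on an object; the grip force is fixed at half the most. Time passes only in rows, so rows that do not move let the fingers close. It gives the time, the measured TCP pose, the force and the opening at its end, in the units of the state.
- monitor.get_obs(): the state, without advancing time (a new reading comes with each control period).
- eyes.snapshot(name): name is "scene" or "top" or "wrist"; returns a dict with "image" (420x560x3 uint8, red, green, blue), "depth" (420x560 float32, m along the optical axis (not along the pixel's ray), 0 where there is no reading), "K" (3x3 intrinsics, pixels), "k1" (the pictures are not rectified: a ray, as slopes to the right and down, at radius r is drawn at 1 + k1 r^2 times it, then the intrinsics apply), "camera_from_world" (4x4, takes a point from world to camera coordinates); the wrist camera has in their place "hand_eye" (4x4, takes a point from camera to tool coordinates, whose origin is the TCP and whose axes are the tool frame's). Camera axes: x right, y up, looking along -z (the intrinsics and any distortion apply to the point x, -y, -z); pixel columns grow to the right and rows downward; lengths in m; the calibration is good to about 2 mm. A picture is of the moment at which its call begins: read the wrist's pose just before it.
- ticket.close_job(): hands the job in, once; it reports no verdict.
The state is a dict: "clock": time; "joint_pos": joint angles; "qvel": joint speeds; "tau": joint torques, N m; "tool_pos": TCP position; "orientation": TCP orientation; "force": force on the tool from outside, world axes, zero at the start; "moment": the same for the moment, N m; "opening": finger opening in m.
Only numpy, scipy, OpenCV 4.12 (cv2) and the standard library are available. Lean on these libraries where they do the work, as an engineer would, in place of code of your own. Each camera call takes 0.05 s, during which the arm holds its last target.

TASK

The square-cornered board book lying loose on the table of the bench corner rounder is next for rounding. With your fingertips, push it sideways until it lies flat against the long guide, before it comes near the short guide; then slide it along the long guide, keeping it against the guide, until its corner is fully home in the corner where the two guides meet under the presser foot, flush against both. Only push it, never pick it up or tip it, leave the other things where they stand, and take your hand away when it is seated.

Things in the scene. Friction and masses are not known exactly. Their poses are not given: they have to be found in the camera images.
- rounder: Hand-lever bench corner rounder, fixed; its place and angle differ each time. Origin on the bench (z = 0) straight below the corner where the inner faces of its two guides meet; z up. Flat dark steel work table 70 mm above the bench, spanning x -200 to +90 and y -300 to +90 mm in this frame. A 60 mm square column stands at x = y = 56 mm; its raised lever leans away behind it, up to 0.43 m.
- pocket (a point): The corner: the point on the work table's surface (70 mm above the bench) where the inner faces of the two guides meet, under the presser foot. Axes as rounder: +x is the way to push the book against the long guide, +y the way along the long guide into the corner.
- guide_end (a point): Open end of the long guide, an aluminium bar 18 mm high and 16 mm wide: the point on the work table's surface at its inner face, 250 mm from the pocket. The inner face is the rounder's plane x = 0, from y = -250 mm to 0; stock lies on its -x side. Two black clamp screws (22 mm above the work table) stand behind it. Axes as rounder.
- short_end (a point): Open end of the short guide, the same bar: the point on the work table's surface at its inner face, 150 mm from the pocket. The inner face is the rounder's plane y = 0, from x = -150 mm to 0; stock lies on its -y side. One black clamp screw stands behind it. Axes as rounder.
- foot (a point): Centre of the underside of the round presser foot, 34 mm across, which hangs over the corner at x = y = -4 mm, 24 mm above the work table; the book's corner goes under it. Above it a 22 mm ram, then the head, 105 to 155 mm above the work table, a 46 mm wide arm from the column, which reaches no further than 25 mm over the book's side of the guides. Axes as rounder.
- book_center (a point): Centre, half-way up, of the loose board book to seat: rigid block of thick white card, square corners, grey spine strip along one long edge; 90 (x) x 120 (y) x 14 mm, 0.1 to 0.17 kg, flat on the work table (top 84 mm above the bench), turned up to 0.3 rad from the guides, centre 75-100 mm from the long and 130-170 mm from the short guide. Its +x edge goes to the long guide, +y edge to the short.
- book_lead (a point): The book's corner that goes into the pocket (its +x +y corner), half-way up the book's thickness. Axes as book_center. The book slides with ordinary dry friction, about 0.5 to 1.3 N.
- book_tail (a point): The book's other corner on the long edge that goes against the long guide (its +x -y corner, 120 mm from the leading corner), half-way up. Axes as book_center.
- die_large: Bystander: steel spare cutting die standing on the machine's work table near its -x edge, beside the end of the short guide: stepped cylinder 28 mm across, 48 mm tall; origin at the centre of its underside.
- die_small: Bystander: steel spare cutting die standing on the work table behind the short guide: stepped cylinder 22 mm across, 44 mm tall; origin at the centre of its underside.
- rounded_book: Bystander: a finished board book lying on the bench beside the machine, same 90 x 120 x 14 mm and look, but with its two front-edge corners already rounded; origin at the centre of its underside.
- tape: Bystander: roll of paper tape lying flat on the bench beside the machine, 96 mm across, 25 mm high; origin at the centre of its underside.
- glue: Bystander: white glue bottle standing on the bench, 58 mm across, 150 mm tall; origin at the centre of its underside.
- hex_cell: Bystander: open six-sided card cell, about 110 mm across the flats, 55 mm high; origin at the centre of its underside.
Mind the look-alikes: they are no part of the job. What is shaped like the part that bears book_center but red or yellow is not meant.

How it is judged (in metres and radians):
On the way:
1. the book lies flat against the long guide, still well short of the short guide (x of each of book_lead, book_tail in the frame of pocket above -0.004 m and y of book_lead in the frame of pocket below -0.03 m), for 0.1 s.
At the end, for the whole second after the job is handed in: The book lies flat on the work table (centre no more than 3 mm too high) with its leading corner within 3 mm of the inner faces of both guides and its trailing corner within 4 mm of the long guide, and the robot is clear of everything (x of book_lead in the frame of pocket above -0.003 m and x of book_tail in the frame of pocket above -0.004 m and y of book_lead in the frame of pocket above -0.003 m and height (world z) of book_center below 0.08 m); the robot touches nothing.
It fails at once if the book comes within 30 mm of the short guide while either corner of its guide-side edge is more than 15 mm off the long guide (it must go in along the guide) (y of book_lead in the frame of pocket above -0.03 m and x of any of book_lead, book_tail in the frame of pocket below -0.015 m).
It fails at once if the book is picked up or tipped: its centre rises more than 6 mm or it tilts more than 0.12 rad (height (world z) of book_center above 0.083 m or angle between book_center's own z axis and vertical above 0.12 rad).
It fails at once if one of the other things is moved more than 15 mm (distance of any of die_large, die_small, rounded_book, tape, glue, hex_cell from where it was at the start of the episode above 0.015 m).
It also fails if it takes over 56 s, if anything falls off the work surface, if the arm or the gripper's body presses on something with over 40 N, if the wrist force passes 120 N, or if a joint passes its speed limit or range.

## Working session

There is one attempt and no reset: what is moved stays moved. The work goes in short steps, Python scripts to look and compute and a shell command to move; the robot and the scene stay as the last step left them, time stands still between calls to the robot, and variables do not carry over. Pictures are saved under pics/ and viewed, and the job is handed in when it is done.

```bash
mkdir -p pics; python3 - <<'E'
from plant import monitor, eyes
import cv2, numpy as np, pickle
print(monitor.get_obs())
for n in ("scene","top","wrist"):
    s=eyes.snapshot(n); pickle.dump(s,open(f"pics/{n}0.pkl","wb"))
    cv2.imwrite(f"pics/{n}0.png",s["image"][:,:,::-1])
    print(n,s["K"].tolist(),s["k1"],[ (k,np.round(v,4).tolist()) for k,v in s.items() if k in("camera_from_world","hand_eye")])
E
```

```text
{'clock': 0.0, 'joint_pos': array([-5.80360437e+01,  2.05911399e+01,  6.34957952e-01, -1.94680432e-02,
       -7.01373320e+01, -1.65071544e+01]), 'qvel': array([-0.10224176, -0.03969903,  0.04403498,  0.05577886,  0.04423306,
       -0.03586464]), 'tau': array([-2.72672478e-04, -5.82712984e+01,  2.93045300e+01,  6.99709922e+00,
        6.59348574e-03, -1.61590774e-04]), 'tool_pos': array([ 0.17971924, -0.6500724 ,  0.19243713]), 'orientation': array([ 95.43537839,  89.90471147, 110.88555071]), 'force': array([-0.52265337, -1.39666953,  0.78447641]), 'moment': array([-0.00822754, -0.01123532,  0.01631171]), 'opening': 0.08792123846181173}
scene [[505.14948633520083, 0.0, 284.4811554527732], [0.0, 505.14948633520083, 210.9064555131044], [0.0, 0.0, 1.0]] -0.019388346006187034 [('camera_from_world', [[-0.7019, 0.7122, -0.0106, 0.286], [-0.6096, -0.5929, 0.5261, 0.3032], [0.3685, 0.3757, 0.8503, -1.7589], [0.0, 0.0, 0.0, 1.0]])]
top [[480.8406161320991, 0.0, 282.2057163077697], [0.0, 480.8406161320991, 215.18950175037602], [0.0, 0.0, 1.0]] -0.1204538364947156 [('camera_from_world', [[-0.0282, -0.9996, -0.0079, 0.1096], [0.9808, -0.0292, 0.1928, -0.5249], [-0.193, -0.0023, 0.9812, -1.5585], [0.0, 0.0, 0.0, 1.0]])]
wrist [[298.03044384492347, 0.0, 279.8411804555995], [0.0, 298.03044384492347, 207.56402220345805], [0.0, 0.0, 1.0]] -0.02673545371446842 [('hand_eye', [[-0.0013, 0.2555, -0.9668, -0.1903], [1.0, 0.0012, -0.0011, -0.0001], [0.0009, -0.9668, -0.2555, -0.0685], [0.0, 0.0, 0.0, 1.0]])]
```

View pics/top0.png

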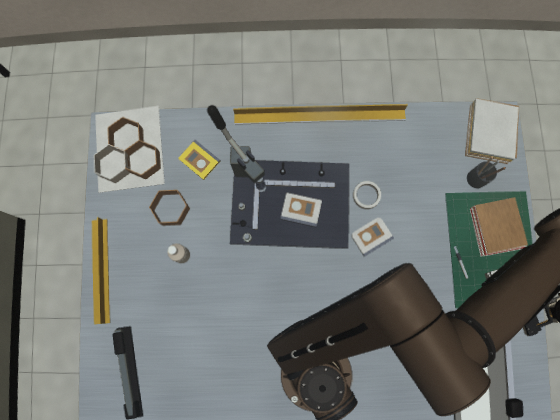

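View pics/scene0.png

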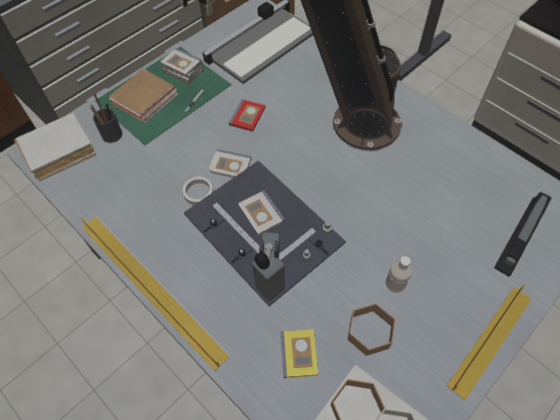

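View pics/wrist0.png

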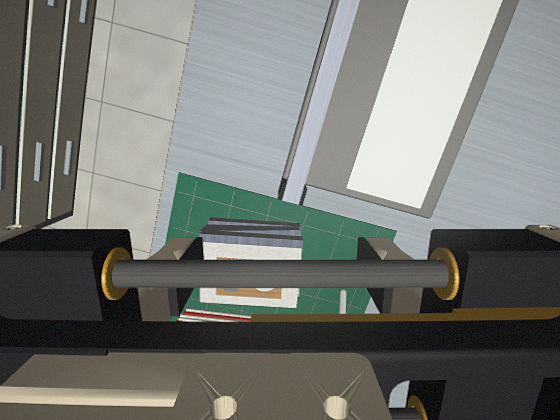

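```bash
cat > h.py <<'E'
import numpy as np, cv2
def world_ray(s,uv,obs=None):
    p=cv2.undistortPoints(np.array(uv,float).reshape(-1,1,2),s["K"],np.array([s["k1"],0,0,0.]),None).reshape(-1,2) if False else None
    K=s["K"];d=(np.array(uv,float).reshape(-1,2)-[K[0,2],K[1,2]])/[K[0,0],K[1,1]]
    m=cv2.undistortPoints(np.array(uv,float).reshape(-1,1,2),np.array(K),np.array([s["k1"],0,0,0.])).reshape(-1,2)
    c=np.c_[m[:,0],-m[:,1],-np.ones(len(m))]
    if "hand_eye" in s:
        from scipy.spatial.transform import Rotation as R
        T=np.eye(4);T[:3,:3]=R.from_euler("xyz",obs["orientation"],degrees=True).as_matrix();T[:3,3]=obs["tool_pos"]
        T=T@s["hand_eye"]
    else: T=np.linalg.inv(s["camera_from_world"])
    return T[:3,3],c@T[:3,:3].T
def onplane(s,uv,z,obs=None):
    o,d=world_ray(s,uv,obs); t=(z-o[2])/d[:,2]; return o+d*t[:,None]
def project(s,P):
    T=s["camera_from_world"];P=np.atleast_2d(P);c=P@T[:3,:3].T+T[:3,3]
    q=np.c_[c[:,0],-c[:,1],-c[:,2]]
    return cv2.projectPoints(q,np.zeros(3),np.zeros(3),s["K"],np.array([s["k1"],0,0,0.]))[0].reshape(-1,2)
E
python3 - <<'E'
import pickle,cv2
s=pickle.load(open("pics/top0.pkl","rb"))["image"][150:260,220:360,::-1]
cv2.imwrite("pics/topcrop.png",cv2.resize(s,None,fx=5.6,fy=5.4,interpolation=cv2.INTER_CUBIC))
s=pickle.load(open("pics/scene0.pkl","rb"))["image"][155:305,175:350,::-1]
cv2.imwrite("pics/scenecrop.png",cv2.resize(s,None,fx=4,fy=4,interpolation=cv2.INTER_CUBIC))
E
```

```text
(no output)
```

View pics/topcrop.png

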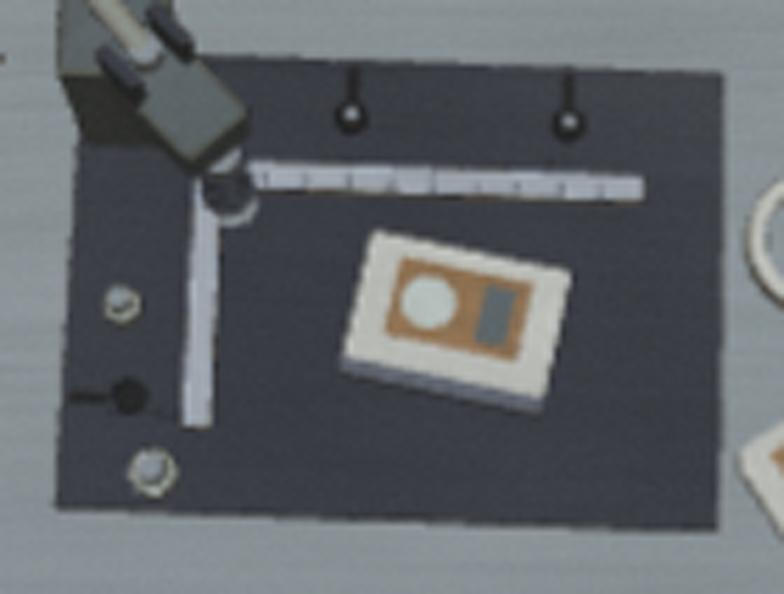

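View pics/scenecrop.png

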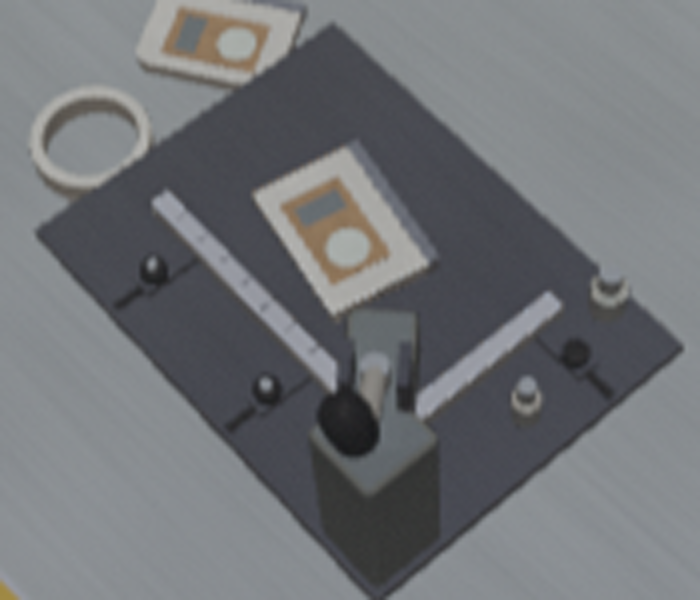

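```bash
python3 - <<'E'
import pickle,cv2,numpy as np
from h import *
s=pickle.load(open("pics/top0.pkl","rb"))
cr=lambda L:np.array(L)/[5.6,5.4]+[220,150]-0.4
T=np.array([[718,530],[722,73],[57,508]])
B=np.array([[378,232],[570,270],[543,400],[343,362]])
G=np.array([[262,190],[642,200],[218,220],[211,426],[643,177]])
t=onplane(s,cr(T),.07);b=onplane(s,cr(B),.084);g=onplane(s,cr(G),.088)
print("cam",np.linalg.inv(s["camera_from_world"])[:3,3])
print("table",t.round(4).tolist(),np.linalg.norm(t[0]-t[1]),np.linalg.norm(t[0]-t[2]))
print("book",b.round(4).tolist(),[np.linalg.norm(b[i]-b[i-1]).round(4) for i in range(4)],b.mean(0))
print("guide",g.round(4).tolist())
ang=lambda v:np.degrees(np.arctan2(v[1],v[0]))
# yaw = dir of +y minus 90
print("yaw: long",ang(g[0]-g[1])-90,"short",ang(g[2]-g[3]),"table",ang(t[2]-t[0])-90,ang(t[1]-t[0]),"book",ang(b[0]-b[1])-90,ang(b[0]-b[3]),ang(b[3]-b[2])-90)
# white mask subpixel rect for the book top
im=cv2.cvtColor(s["image"],cv2.COLOR_RGB2HSV)
# depth check
for u,v in cr(B).mean(0)[None].astype(int).tolist()+[[300,240],[330,230]]:
    print("depth z",u,v,(lambda o,d:(o+d[0]*s["depth"][v,u]))(*world_ray(s,[[u,v]])))
E
```

```text
cam [0.2171309  0.09052542 1.6313185 ]
table [[0.4093, -0.1172, 0.07], [0.6974, -0.1356, 0.07], [0.4341, 0.2688, 0.07]] 0.2886260886041909 0.38685595440388226
book [[0.5973, 0.0759, 0.084], [0.57, -0.0366, 0.084], [0.4899, -0.0172, 0.084], [0.5168, 0.0988, 0.084]] [np.float64(0.0837), np.float64(0.1157), np.float64(0.0825), np.float64(0.1191)] [0.54348884 0.03021731 0.084     ]
guide [[0.6249, 0.1437, 0.088], [0.6119, -0.0808, 0.088], [0.6067, 0.1701, 0.088], [0.479, 0.1766, 0.088], [0.6265, -0.0822, 0.088]]
yaw: long -3.3160521274869126 short -2.8886185966753404 table -3.679989363619441 -3.6469808637592305 book -13.624930331384732 -15.892292213223431 -13.048488026890467
depth z 301 208 [0.54247302 0.03197498 0.08984679]
depth z 300 240 [0.43957431 0.0383283  0.07059257]
depth z 330 230 [ 0.47012058 -0.06171961  0.06848948]
```

```bash
cat >> h.py <<'E'
from scipy.spatial.transform import Rotation as R
PK=np.array([0.6277,0.1686]);YAW=-3.5
ux=np.array([np.cos(np.radians(YAW)),np.sin(np.radians(YAW))]);uy=np.array([-ux[1],ux[0]])
def w2p(p): d=np.asarray(p)[...,:2]-PK; return np.stack([d@ux,d@uy],-1)
def p2w(x,y): return PK+x*ux+y*uy
def state(tgt=None,jaw=None,z=None):
    from plant import monitor
    o=monitor.get_obs();M=R.from_euler("xyz",o["orientation"],degrees=True).as_matrix()
    ja=np.degrees(np.arctan2(M[1,1],M[0,1]))
    print("t",o["clock"],"tcp",o["tool_pos"].round(4),"pocketframe",w2p(o["tool_pos"]).round(4),"jaw",round(ja,2),"down",M[:,0].round(3),"F",o["force"].round(2),"open",round(o["opening"],4),"j",o["joint_pos"].round(1))
    if tgt is not None:
        d=p2w(*tgt)-o["tool_pos"][:2]
        print("shift units",np.r_[d,(z-o["tool_pos"][2])].round(4)/0.06,"turn units",((jaw-ja+90)%180-90)/5)
E
python3 -c "
from h import *
state((-.16,-.14),86.5,.2)"
```

```text
t 0.15 tcp [ 0.1798 -0.6502  0.1926] pocketframe [-0.3971 -0.8446] jaw 105.46 down [-0.001  0.001 -1.   ] F [ 0.21 -0.16 -0.46] open 0.0878 j [-58.   20.6   0.6  -0.  -70.1 -16.5]
shift units [ 4.66166667 11.48        0.12333333] turn units -3.7910664076860514
```

```bash
python3 -m crank '[{"linear":[0.2,0.5,0.1],"rot":[0,0,-0.3],"hand":0.7},{"linear":[0.3,0.8,0.1],"rot":[0,0,-0.3],"hand":0.7},{"linear":[0.3,0.8,0],"rot":[0,0,-0.3],"hand":0.7},{"linear":[0.3,0.8,0],"rot":[0,0,-0.3],"hand":0.7},{"linear":[0.3,0.8,0],"rot":[0,0,-0.3],"hand":0.7},{"linear":[0.3,0.8,0],"rot":[0,0,-0.3],"hand":0.7},{"linear":[0.3,0.8,0],"rot":[0,0,-0.3],"hand":0.7},{"linear":[0.3,0.8,0],"rot":[0,0,-0.3],"hand":0.7},{"linear":[0.3,0.8,0],"rot":[0,0,-0.3],"hand":0.7},{"linear":[0.3,0.8,0],"rot":[0,0,-0.3],"hand":0.7},{"linear":[0.3,0.8,0],"rot":[0,0,-0.3],"hand":0.7}]' ; python3 -c "
from h import *
state((-.16,-.14),86.5,.2)"
```

```text
clock: 1.52
tool_pos: [0.3726, -0.1261, 0.2015]
orientation: [81.9, 89.7, 80.0]
force: [1.2, -0.0, -0.3]
opening: 0.0612
t 1.525 tcp [ 0.3726 -0.1261  0.2015] pocketframe [-0.2367 -0.3097] jaw 88.04 down [ 0.001  0.006 -1.   ] F [ 1.19 -0.01 -0.31] open 0.0612 j [  10.1   -7.9  -30.9   -0.4  -66.9 -101.9]
shift units [ 1.44833333  2.745      -0.025     ] turn units -0.3073531326580309
```

```bash
python3 -m crank '[{"linear":[0.36,0.68,0],"rot":[0,0,-0.1],"hand":0.7},{"linear":[0.36,0.68,0],"rot":[0,0,-0.1],"hand":0.7},{"linear":[0.36,0.68,0],"rot":[0,0,-0.1],"hand":0.7},{"linear":[0.36,0.68,0],"rot":[0,0,0],"hand":0.7},{"linear":[0,0,0],"rot":[0,0,0],"hand":0.7}]' ; python3 - <<'E'
from h import *
state((-.16,-.14),86.5,.076)
from plant import eyes,monitor
import pickle
o=monitor.get_obs();s=eyes.snapshot("wrist");pickle.dump((o,s),open("pics/w1.pkl","wb"))
cv2.imwrite("pics/w1.png",s["image"][:,:,::-1])
E
```

```text
clock: 2.15
tool_pos: [0.461, 0.0462, 0.2019]
orientation: [67.8, 89.6, 64.6]
force: [0.2, -0.5, -0.3]
opening: 0.0613
t 2.15 tcp [0.461  0.0462 0.2019] pocketframe [-0.1589 -0.1323] jaw 86.78 down [ 0.003  0.007 -1.   ] F [ 0.17 -0.47 -0.26] open 0.0613 j [  29.9   -0.4  -24.1   -0.3  -65.9 -123.1]
shift units [-0.025      -0.12666667 -2.09833333] turn units -0.05511656053102456
```

View pics/w1.png

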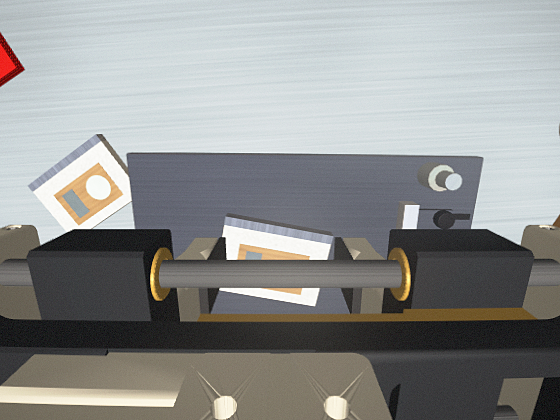

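```bash
python3 - <<'E'
from h import *
import pickle
o,s=pickle.load(open("pics/w1.pkl","rb"))
b=onplane(s,[[228,214],[334,233]],.084,o);t=onplane(s,[[128,153],[482,156]],.07,o)
print(b,w2p(b),np.linalg.norm(b[0]-b[1]));print(t,w2p(t),np.linalg.norm(t[0]-t[1]))
E
```

```text
[[ 0.47799949 -0.00950497  0.084     ]
 [ 0.50653767  0.10423938  0.084     ]] [[-0.13854824 -0.18691176]
 [-0.11700721 -0.07163736]] 0.11726978655925574
[[ 0.4079318  -0.11226298  0.07      ]
 [ 0.43293677  0.2695764   0.07      ]] [[-0.20221202 -0.29375564]
 [-0.20056442  0.08889805]] 0.3826572322516567
```

```bash
python3 -m crank '[{"linear":[-0.13,-0.1,-0.5],"rot":[0,0,-0.05],"hand":0.7},{"linear":[-0.05,0,-0.6],"rot":[0,0,0],"hand":0.7},{"linear":[0,0,-0.5],"rot":[0,0,0],"hand":0.7},{"linear":[0,0,-0.3],"rot":[0,0,0],"hand":0.7},{"linear":[0,0,-0.1],"rot":[0,0,0],"hand":0.7},{"linear":[0,0,0],"rot":[0,0,0],"hand":0.7}]' ; python3 -c "
from h import *
state((-.11,-.138),86.5,.076)"
```

```text
clock: 2.95
tool_pos: [0.4464, 0.0344, 0.0798]
orientation: [64.8, 89.5, 61.1]
force: [-0.7, 0.0, 0.5]
opening: 0.0615
t 2.95 tcp [0.4464 0.0344 0.0798] pocketframe [-0.1728 -0.145 ] jaw 86.27 down [ 0.004  0.007 -1.   ] F [-0.73  0.03  0.49] open 0.0615 j [  29.5    5.2  -36.1   -0.3  -48.3 -123. ]
shift units [ 1.05166667  0.05166667 -0.06333333] turn units 0.04574846202197591
```

```bash
python3 -m crank '[{"linear":[0.1,0.09,-0.05],"rot":[0,0,0.05],"hand":0.7},{"linear":[0.1,0.03,-0.02],"rot":[0,0,0],"hand":0.7},{"linear":[0.1,0,0],"rot":[0,0,0],"hand":0.7},{"linear":[0.1,0,0],"rot":[0,0,0],"hand":0.7},{"linear":[0.1,-0.006,0],"rot":[0,0,0],"hand":0.7},{"linear":[0.1,-0.006,0],"rot":[0,0,0],"hand":0.7},{"linear":[0.1,-0.006,0],"rot":[0,0,0],"hand":0.7},{"linear":[0.1,-0.006,0],"rot":[0,0,0],"hand":0.7},{"linear":[0.1,-0.006,0],"rot":[0,0,0],"hand":0.7}]' ; python3 -c "
from h import *
state((-.11,-.138),86.5,.076)"
```

```text
clock: 4.08
tool_pos: [0.5058, 0.0407, 0.0775]
orientation: [53.0, 89.3, 49.6]
force: [0.2, -0.0, 0.7]
opening: 0.0616
t 4.075 tcp [0.5058 0.0407 0.0775] pocketframe [-0.1139 -0.1351] jaw 86.56 down [ 0.008  0.009 -1.   ] F [ 0.16 -0.05  0.68] open 0.0616 j [  26.6   10.9  -29.5   -0.4  -49.  -119.8]
shift units [ 0.06166667 -0.05166667 -0.025     ] turn units -0.01170536875385153
```

```bash
cat > snap.py <<'E'
import sys,pickle
from h import *
from plant import eyes
n=sys.argv[1]
s=eyes.snapshot("top");pickle.dump(s,open(f"pics/t{n}.pkl","wb"))
cv2.imwrite(f"pics/t{n}.png",cv2.resize(s["image"][150:260,220:360,::-1],None,fx=5.6,fy=5.4,interpolation=cv2.INTER_CUBIC))
s=eyes.snapshot("scene");pickle.dump(s,open(f"pics/s{n}.pkl","wb"))
cv2.imwrite(f"pics/s{n}.png",cv2.resize(s["image"][155:305,175:350,::-1],None,fx=4,fy=4,interpolation=cv2.INTER_CUBIC))
E
python3 snap.py 2
```

```text
(no output)
```

View pics/t2.png

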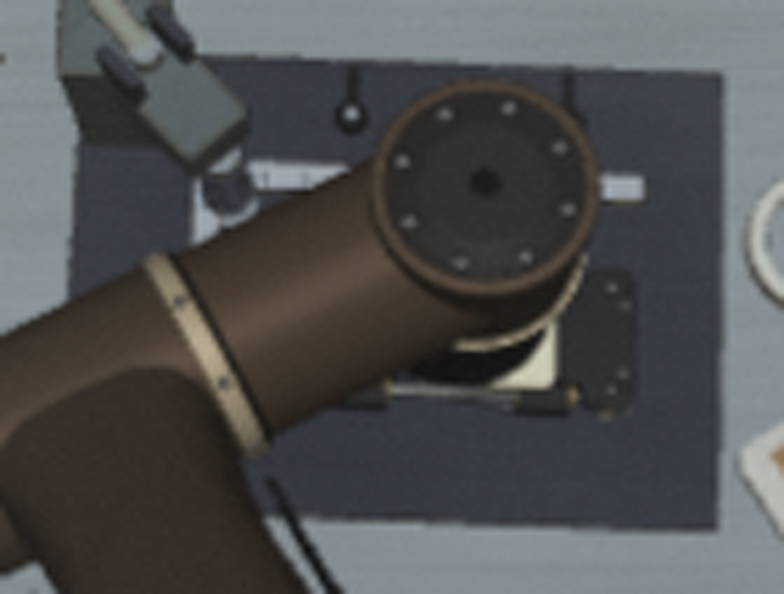

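View pics/s2.png

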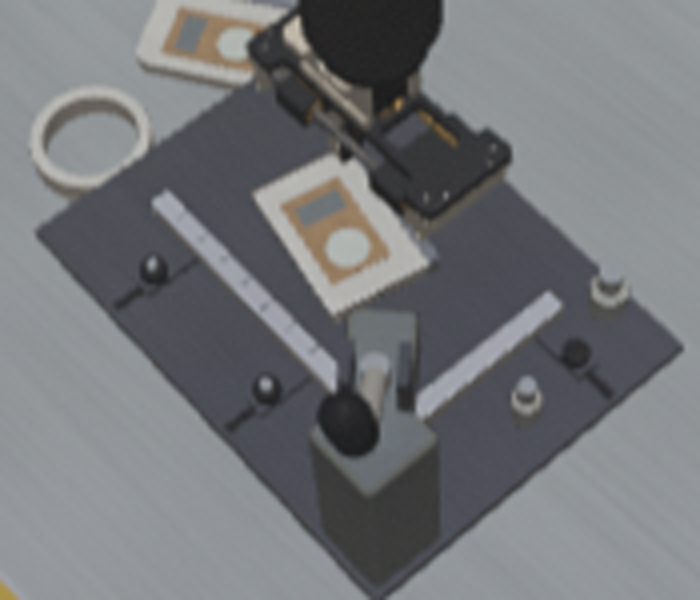

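```bash
python3 - <<'E'
from h import *
from plant import monitor,eyes
import pickle
o=monitor.get_obs();s=eyes.snapshot("wrist");pickle.dump((o,s),open("pics/w2.pkl","wb"))
cv2.imwrite("pics/w2.png",s["image"][:,:,::-1])
a=pickle.load(open("pics/scene0.pkl","rb"))["image"][175:255,215:310,::-1];b=pickle.load(open("pics/s2.pkl","rb"))["image"][175:255,215:310,::-1]
cv2.imwrite("pics/cmp2.png",cv2.resize(np.hstack([a,b]),None,fx=4.2,fy=5,interpolation=cv2.INTER_CUBIC))
E
```

```text
(no output)
```

View pics/w2.png

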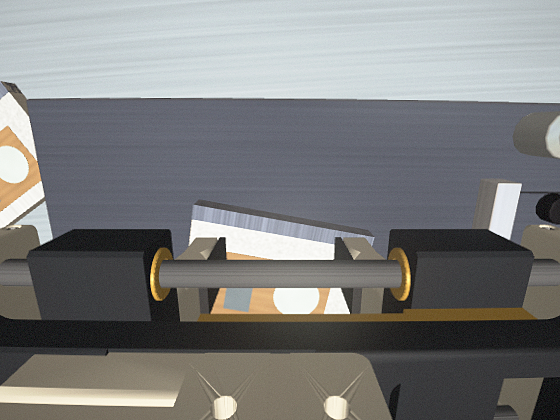

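View pics/cmp2.png

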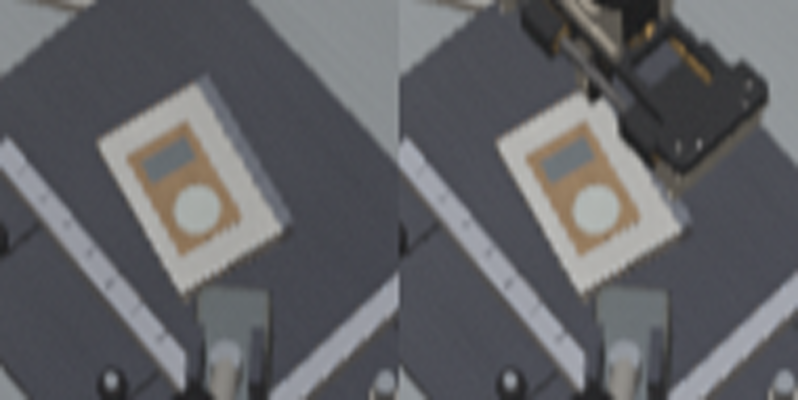

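```bash
python3 - <<'E'
from h import *
import pickle
def zs(s,u,v,o=None):
    O,d=world_ray(s,[[u,v]],o); D=np.median(s["depth"][v-1:v+2,u-1:u+2]); return (O+d[0]*D).round(4)
o,s=pickle.load(open("pics/w1.pkl","rb"))
for uv in [(270,290),(240,230),(320,240),(200,200),(380,200),(100,185),(300,80),(410,215)]: print("w1",uv,zs(s,*uv,o))
o,s=pickle.load(open("pics/w2.pkl","rb"))
for uv in [(260,285),(240,230),(300,245),(200,150),(380,180),(12,160),(300,60),(505,190),(210,250),(190,265),(222,250),(350,250),(215,260),(210,290)]: print("w2",uv,zs(s,*uv,o))
for n in("pics/scene0.pkl","pics/s2.pkl"):
  s=pickle.load(open(n,"rb"))
  for uv in [(245,198),(253,220),(270,221),(230,170),(220,230),(229,230)]: print(n,uv,zs(s,*uv))
E
```

```text
w1 (270, 290) [0.5724 0.0295 0.0834]
w1 (240, 230) [0.4974 0.0015 0.0824]
w1 (320, 240) [0.514  0.0888 0.0834]
w1 (200, 200) [ 0.4643 -0.042   0.0686]
w1 (380, 200) [0.4759 0.1589 0.0695]
w1 (100, 185) [ 0.449  -0.1849  0.013 ]
w1 (300, 80) [ 0.336   0.08   -0.0009]
w1 (410, 215) [0.49   0.186  0.0869]
w2 (260, 285) [0.4783 0.0357 0.1928]
w2 (240, 230) [0.4998 0.015  0.0826]
w2 (300, 245) [0.5127 0.0538 0.0832]
w2 (200, 150) [ 0.4477 -0.0079  0.069 ]
w2 (380, 180) [0.475  0.1106 0.0693]
w2 (12, 160) [ 0.4483 -0.185   0.0132]
w2 (300, 60) [ 0.3837  0.0659 -0.0012]
w2 (505, 190) [0.4826 0.1842 0.0876]
w2 (210, 250) [0.4938 0.0058 0.1281]
w2 (190, 265) [0.472  0.0164 0.1906]
w2 (222, 250) [0.4979 0.0098 0.1191]
w2 (350, 250) [0.4979 0.076  0.1291]
w2 (215, 260) [0.4721 0.0229 0.1881]
w2 (210, 290) [0.5035 0.0094 0.1503]
pics/scene0.pkl (245, 198) [ 0.5357 -0.0386  0.0743]
pics/scene0.pkl (253, 220) [0.576  0.0397 0.0858]
pics/scene0.pkl (270, 221) [0.5444 0.0776 0.0867]
pics/scene0.pkl (230, 170) [ 0.4721 -0.1848  0.0151]
pics/scene0.pkl (220, 230) [ 0.6605 -0.0111  0.0716]
pics/scene0.pkl (229, 230) [0.6429 0.0084 0.0733]
pics/s2.pkl (245, 198) [ 0.5343 -0.0405  0.0707]
pics/s2.pkl (253, 220) [0.5763 0.0401 0.0867]
pics/s2.pkl (270, 221) [0.544  0.0771 0.0855]
pics/s2.pkl (230, 170) [ 0.4713 -0.1859  0.0133]
pics/s2.pkl (220, 230) [ 0.6605 -0.0112  0.0714]
pics/s2.pkl (229, 230) [0.6425 0.0078 0.072 ]
```

```bash
python3 - <<'E'
from h import *
import pickle
o,s=pickle.load(open("pics/w2.pkl","rb"))
M=R.from_euler("xyz",o["orientation"],degrees=True).as_matrix()
P=np.array([[-0.0,y,z] for y in(-.05,-.03,.03,.05) for z in(-.0095,.0095)])
H=np.linalg.inv(s["hand_eye"]);c=P@H[:3,:3].T+H[:3,3];q=np.c_[c[:,0],-c[:,1],-c[:,2]]
print(cv2.projectPoints(q,np.zeros(3),np.zeros(3),s["K"],np.array([s["k1"],0,0,0.]))[0].reshape(-1,2).round(0).tolist())
W=P@M.T+o["tool_pos"];print(W.round(3).tolist())
print("scene",(project(pickle.load(open("pics/s2.pkl","rb")),W)).round(0).tolist())
b=onplane(s,[[195,203],[372,236]],.084,o);print("spine edge now",b,w2p(b),np.linalg.norm(b[0]-b[1]))
E
```

```text
[[205.0, 220.0], [207.0, 247.0], [235.0, 220.0], [236.0, 247.0], [325.0, 220.0], [324.0, 247.0], [354.0, 220.0], [353.0, 247.0]]
[[0.494, -0.009, 0.077], [0.512, -0.01, 0.077], [0.495, 0.011, 0.077], [0.514, 0.01, 0.077], [0.498, 0.071, 0.078], [0.517, 0.07, 0.078], [0.5, 0.091, 0.078], [0.519, 0.09, 0.078]]
scene [[262.0, 195.0], [257.0, 198.0], [266.0, 199.0], [262.0, 203.0], [280.0, 212.0], [275.0, 215.0], [284.0, 216.0], [279.0, 220.0]]
spine edge now [[ 0.4794844  -0.01149694  0.084     ]
 [ 0.50916259  0.1013459   0.084     ]] [[-0.13694449 -0.18880937]
 [-0.11421055 -0.0743652 ]] 0.11668033775932359
```

```bash
python3 - <<'E'
from h import *
import pickle
o,s=pickle.load(open("pics/w2.pkl","rb"))
cv2.imwrite("pics/w2z.png",cv2.resize(s["image"][190:330,170:390,::-1],None,fx=3.6,fy=4,interpolation=cv2.INTER_CUBIC))
s=pickle.load(open("pics/s2.pkl","rb"))
cv2.imwrite("pics/s2z.png",cv2.resize(s["image"][150:240,220:320,::-1],None,fx=6.5,fy=6.5,interpolation=cv2.INTER_CUBIC))
E
```

```text
(no output)
```

View pics/w2z.png

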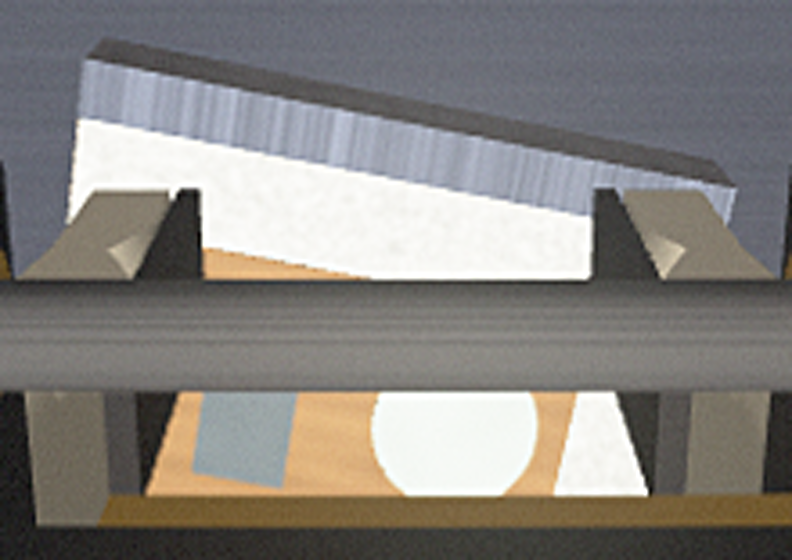

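View pics/s2z.png

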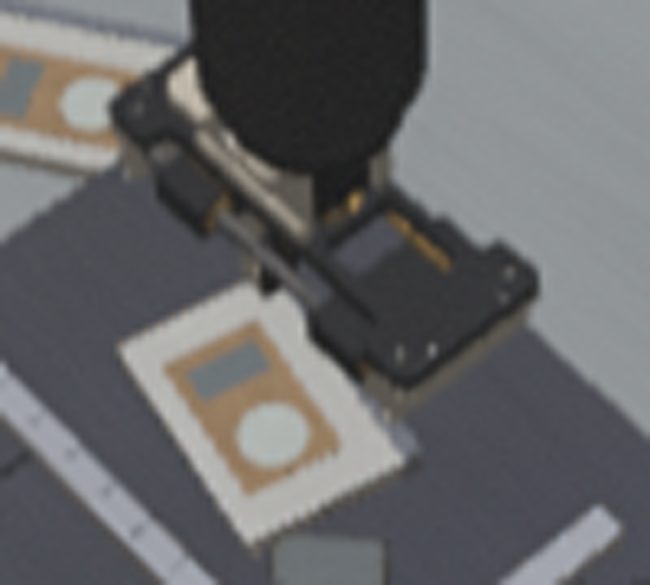

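```bash
python3 - <<'E'
from h import *
import pickle
for f in("w1","w2"):
  o,s=pickle.load(open(f"pics/{f}.pkl","rb"))
  for u in (203,210,222,340,350):
    print(f,u,[ (v,(lambda O,d:(O+d[0]*s["depth"][v,u]-o["tool_pos"]).round(3).tolist())(*world_ray(s,[[u,v]],o))) for v in (234,237,239,242,248)])
E
```

```text
w1 203 [(234, [0.044, -0.09, -0.134]), (237, [0.047, -0.09, -0.133]), (239, [-0.014, -0.041, 0.041]), (242, [-0.014, -0.04, 0.045]), (248, [-0.014, -0.038, 0.053])]
w1 210 [(234, [0.044, -0.082, -0.133]), (237, [0.048, -0.082, -0.133]), (239, [-0.014, -0.037, 0.04]), (242, [-0.014, -0.036, 0.044]), (248, [-0.013, -0.035, 0.05])]
w1 222 [(234, [0.04, -0.065, -0.12]), (237, [-0.012, -0.032, 0.032]), (239, [-0.011, -0.032, 0.034]), (242, [-0.011, -0.031, 0.038]), (248, [-0.008, -0.031, 0.041])]
w1 340 [(234, [0.053, 0.068, -0.133]), (237, [-0.008, 0.034, 0.034]), (239, [-0.008, 0.033, 0.036]), (242, [-0.008, 0.032, 0.041]), (248, [-0.008, 0.031, 0.048])]
w1 350 [(234, [0.054, 0.079, -0.133]), (237, [0.058, 0.08, -0.134]), (239, [-0.009, 0.038, 0.041]), (242, [-0.01, 0.037, 0.046]), (248, [-0.009, 0.035, 0.051])]
w2 203 [(234, [-0.005, -0.05, 0.005]), (237, [-0.003, -0.05, 0.006]), (239, [-0.014, -0.041, 0.04]), (242, [-0.014, -0.04, 0.044]), (248, [-0.014, -0.038, 0.052])]
w2 210 [(234, [-0.005, -0.046, 0.005]), (237, [-0.003, -0.046, 0.006]), (239, [-0.014, -0.037, 0.04]), (242, [-0.014, -0.036, 0.044]), (248, [-0.013, -0.035, 0.05])]
w2 222 [(234, [-0.004, -0.038, 0.005]), (237, [-0.012, -0.032, 0.033]), (239, [-0.012, -0.031, 0.036]), (242, [-0.012, -0.031, 0.039]), (248, [-0.009, -0.031, 0.041])]
w2 340 [(234, [0.001, 0.04, 0.006]), (237, [-0.008, 0.034, 0.033]), (239, [-0.008, 0.033, 0.037]), (242, [-0.008, 0.033, 0.041]), (248, [-0.008, 0.031, 0.049])]
w2 350 [(234, [0.001, 0.046, 0.006]), (237, [0.003, 0.046, 0.005]), (239, [-0.009, 0.038, 0.04]), (242, [-0.009, 0.037, 0.044]), (248, [-0.009, 0.035, 0.052])]
```

```bash
python3 -m crank '[{"linear":[-0.1,0,0.5],"rot":[0,0,0],"hand":0.7},{"linear":[-0.4,0,0.4],"rot":[0,0,0],"hand":0.7},{"linear":[-0.5,0,0],"rot":[0,0,0],"hand":0.4},{"linear":[0,0,0],"rot":[0,0,0],"hand":0},{"linear":[0,0,0],"rot":[0,0,0],"hand":0},{"linear":[0,0,0],"rot":[0,0,0],"hand":0},{"linear":[0,0,0],"rot":[0,0,0],"hand":0},{"linear":[0,0,0],"rot":[0,0,0],"hand":0}]' ; python3 - <<'E'
from h import *
state()
from plant import eyes,monitor
import pickle
o=monitor.get_obs();s=eyes.snapshot("wrist");pickle.dump((o,s),open("pics/w3.pkl","wb"))
cv2.imwrite("pics/w3.png",s["image"][:,:,::-1])
E
python3 snap.py 3
```

```text
clock: 5.22
tool_pos: [0.4441, 0.0404, 0.1319]
orientation: [59.3, 89.4, 55.8]
force: [0.4, 0.4, -0.0]
opening: 0.007
t 5.225 tcp [0.4441 0.0404 0.1319] pocketframe [-0.1755 -0.1391] jaw 86.5 down [ 0.006  0.008 -1.   ] F [ 0.37  0.42 -0.03] open 0.007 j [  30.4    1.3  -32.2   -0.3  -55.9 -123.8]
```

View pics/w3.png

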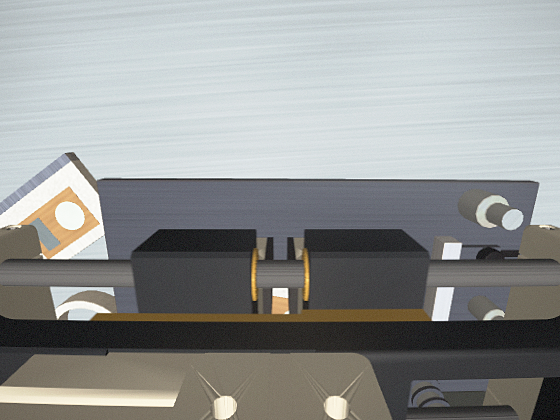

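View pics/s3.png

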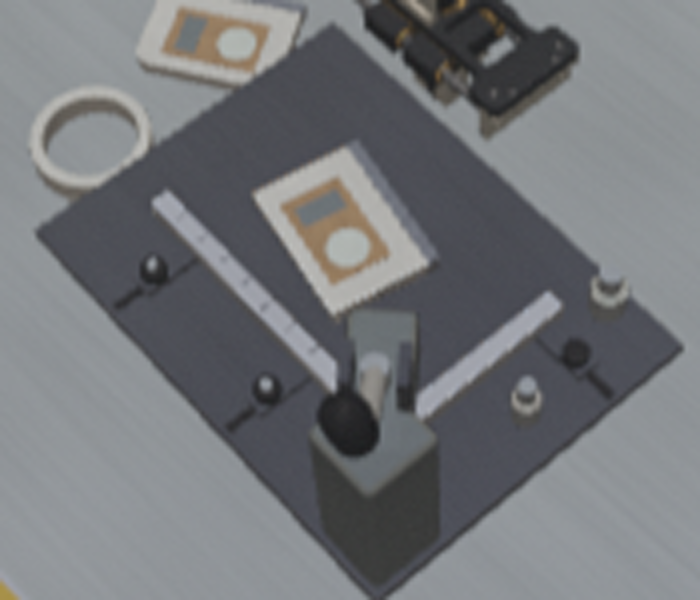

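```bash
python3 - <<'E'
from h import *
import pickle
o,w=pickle.load(open("pics/w3.pkl","rb"))
s=pickle.load(open("pics/s3.pkl","rb"));t=o["tool_pos"]
P=[t+[0,0,h] for h in (0,.02,.033,.066)]
uv=project(s,P);print(uv)
im=s["image"][90:230,230:370,::-1].copy()
im=cv2.resize(im,None,fx=4.2,fy=4.2,interpolation=cv2.INTER_CUBIC)
for p in uv: cv2.circle(im,tuple(int(x) for x in ((p-[230,90])*4.2)),3,(0,0,255),-1)
cv2.imwrite("pics/s3z.png",im)
for u,v in[(200,240),(200,255),(280,310),(260,240),(297,240),(400,240),(280,270),(262,285)]: print(u,v,(lambda O,d:(O+d[0]*w["depth"][v,u]-t).round(3).tolist())(*world_ray(w,[[u,v]],o)))
E
```

```text
[[285.07449999 184.08640501]
 [285.00766297 180.10917838]
 [284.96337289 177.47372034]
 [284.84783287 170.59888056]]
200 240 [-0.041, -0.021, 0.112]
200 255 [-0.04, -0.019, 0.122]
280 310 [0.092, -0.005, -0.048]
260 240 [-0.012, -0.01, 0.041]
297 240 [-0.011, 0.01, 0.041]
400 240 [-0.037, 0.035, 0.113]
280 270 [-0.031, 0.001, 0.114]
262 285 [-0.027, -0.004, 0.114]
```

View pics/s3z.png

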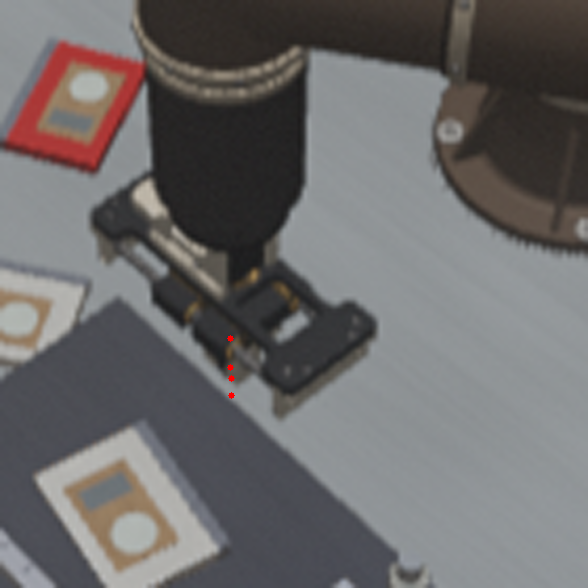

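```bash
python3 - <<'E'
from h import *
import pickle
o,w=pickle.load(open("pics/w3.pkl","rb"));t=o["tool_pos"]
for u in (8,30,520,545,262,290): print(u,[(v,(lambda O,d:(O+d[0]*w["depth"][v,u]-t).round(3).tolist())(*world_ray(w,[[u,v]],o))) for v in (222,226,230,235,238,245,255)])
E
```

```text
8 [(222, [0.011, -0.3, -0.119]), (226, [-0.045, -0.086, 0.1]), (230, [-0.045, -0.082, 0.105]), (235, [-0.044, -0.08, 0.107]), (238, [-0.044, -0.078, 0.109]), (245, [-0.041, -0.079, 0.109]), (255, [-0.039, -0.078, 0.11])]
30 [(222, [0.013, -0.276, -0.121]), (226, [-0.044, -0.079, 0.1]), (230, [-0.043, -0.079, 0.101]), (235, [-0.041, -0.079, 0.101]), (238, [-0.041, -0.079, 0.101]), (245, [-0.038, -0.08, 0.101]), (255, [-0.036, -0.079, 0.103])]
520 [(222, [0.008, 0.178, -0.015]), (226, [0.03, 0.219, -0.062]), (230, [0.034, 0.22, -0.063]), (235, [0.039, 0.22, -0.062]), (238, [0.042, 0.221, -0.063]), (245, [-0.027, 0.082, 0.099]), (255, [-0.023, 0.082, 0.099])]
545 [(222, [0.055, 0.309, -0.132]), (226, [-0.034, 0.086, 0.103]), (230, [-0.034, 0.083, 0.106]), (235, [-0.033, 0.083, 0.107]), (238, [-0.032, 0.082, 0.107]), (245, [-0.031, 0.082, 0.108]), (255, [-0.028, 0.081, 0.109])]
262 [(222, [0.011, -0.016, -0.063]), (226, [0.014, -0.016, -0.062]), (230, [0.018, -0.016, -0.063]), (235, [0.023, -0.017, -0.063]), (238, [-0.012, -0.009, 0.038]), (245, [-0.012, -0.009, 0.047]), (255, [-0.008, -0.009, 0.052])]
290 [(222, [0.013, 0.009, -0.063]), (226, [0.016, 0.009, -0.062]), (230, [0.02, 0.009, -0.063]), (235, [0.025, 0.008, -0.063]), (238, [-0.009, 0.006, 0.033]), (245, [-0.009, 0.006, 0.044]), (255, [-0.01, 0.005, 0.057])]
```

```bash
python3 -m crank '[{"linear":[0,0,-0.3],"rot":[0,0,0],"hand":0.7},{"linear":[0,0,-0.4],"rot":[0,0,0],"hand":0.7},{"linear":[0,0,-0.3],"rot":[0,0,0],"hand":0.7},{"linear":[0,0,-0.15],"rot":[0,0,0],"hand":0.7},{"linear":[0,0,-0.1],"rot":[0,0,0],"hand":0.7},{"linear":[0,0,0],"rot":[0,0,0],"hand":0.7}]' ; python3 - <<'E'
from h import *
state((-.14,-.138),86.5,.044)
from plant import eyes,monitor
import pickle
o=monitor.get_obs();s=eyes.snapshot("wrist");pickle.dump((o,s),open("pics/w4.pkl","wb"))
cv2.imwrite("pics/w4.png",cv2.resize(s["image"][190:330,150:410,::-1],None,fx=3,fy=3))
t=o["tool_pos"];w=s
for u in (203,210,220,340,350): print(u,[(v,(lambda O,d:(O+d[0]*w["depth"][v,u]-[*t[:2],0]).round(3).tolist())(*world_ray(w,[[u,v]],o))) for v in (234,236,237,238,239)])
E
```

```text
clock: 6.12
tool_pos: [0.4451, 0.0408, 0.0557]
orientation: [52.4, 89.3, 48.9]
force: [-0.2, -0.6, -0.1]
opening: 0.0552
t 6.125 tcp [0.4451 0.0408 0.0557] pocketframe [-0.1744 -0.1387] jaw 86.52 down [ 0.008  0.009 -1.   ] F [-0.21 -0.57 -0.14] open 0.0552 j [  30.4    7.   -38.1   -0.3  -44.3 -123.7]
shift units [ 0.57333333 -0.02333333 -0.195     ] turn units -0.003983958462913506
203 [(234, [-0.008, -0.048, 0.068]), (236, [-0.007, -0.048, 0.07]), (237, [-0.005, -0.049, 0.068]), (238, [-0.014, -0.041, 0.093]), (239, [-0.014, -0.041, 0.095])]
210 [(234, [-0.008, -0.044, 0.069]), (236, [-0.006, -0.044, 0.068]), (237, [-0.006, -0.044, 0.069]), (238, [-0.014, -0.038, 0.093]), (239, [-0.014, -0.037, 0.095])]
220 [(234, [-0.007, -0.037, 0.069]), (236, [-0.006, -0.037, 0.069]), (237, [-0.005, -0.037, 0.069]), (238, [-0.014, -0.032, 0.094]), (239, [-0.014, -0.031, 0.096])]
340 [(234, [-0.002, 0.038, 0.069]), (236, [-0.001, 0.038, 0.07]), (237, [-0.001, 0.038, 0.07]), (238, [-0.009, 0.033, 0.094]), (239, [-0.01, 0.033, 0.096])]
350 [(234, [-0.002, 0.044, 0.069]), (236, [-0.001, 0.044, 0.07]), (237, [0.0, 0.044, 0.069]), (238, [-0.009, 0.038, 0.094]), (239, [-0.009, 0.038, 0.095])]
```

View pics/w4.png

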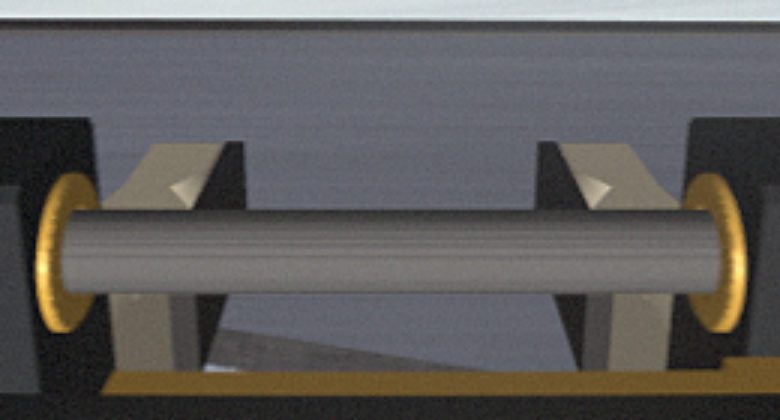

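```bash
python3 -m crank '[{"linear":[0,0,-0.1],"rot":[0,0,0],"hand":0.7},{"linear":[0,0,-0.1],"rot":[0,0,0],"hand":0.7},{"linear":[0,0,-0.05],"rot":[0,0,0],"hand":0.7},{"linear":[0,0,0],"rot":[0,0,0],"hand":0.7}]' ; python3 - <<'E'
from h import *
state((-.14,-.138),86.5,.042)
from plant import eyes,monitor
o=monitor.get_obs();w=eyes.snapshot("wrist");t=o["tool_pos"]
for u in (203,210,220,340,350): print(u,[(v,(lambda O,d:(O+d[0]*w["depth"][v,u]-[*t[:2],0]).round(3).tolist())(*world_ray(w,[[u,v]],o))) for v in (234,236,237,238,239)])
E
```

```text
clock: 6.68
tool_pos: [0.4461, 0.0412, 0.0409]
orientation: [48.5, 89.2, 45.0]
force: [-0.2, -0.6, 0.1]
opening: 0.0612
t 6.675 tcp [0.4461 0.0412 0.0409] pocketframe [-0.1735 -0.1382] jaw 86.53 down [ 0.01  0.01 -1.  ] F [-0.21 -0.58  0.08] open 0.0612 j [  30.4    8.3  -39.1   -0.3  -41.8 -123.7]
shift units [ 0.55833333 -0.03        0.01833333] turn units -0.006763739740441111
203 [(234, [-0.013, -0.044, 0.068]), (236, [-0.012, -0.044, 0.069]), (237, [-0.011, -0.044, 0.069]), (238, [-0.014, -0.042, 0.078]), (239, [-0.014, -0.041, 0.08])]
210 [(234, [-0.013, -0.04, 0.069]), (236, [-0.012, -0.04, 0.069]), (237, [-0.011, -0.04, 0.069]), (238, [-0.014, -0.038, 0.078]), (239, [-0.014, -0.037, 0.08])]
220 [(234, [-0.012, -0.034, 0.068]), (236, [-0.011, -0.034, 0.069]), (237, [-0.012, -0.033, 0.073]), (238, [-0.012, -0.033, 0.074]), (239, [-0.012, -0.033, 0.076])]
340 [(234, [-0.008, 0.035, 0.069]), (236, [-0.007, 0.035, 0.069]), (237, [-0.008, 0.034, 0.073]), (238, [-0.008, 0.034, 0.075]), (239, [-0.008, 0.033, 0.077])]
350 [(234, [-0.008, 0.041, 0.069]), (236, [-0.006, 0.041, 0.069]), (237, [-0.006, 0.041, 0.069]), (238, [-0.009, 0.039, 0.079]), (239, [-0.009, 0.038, 0.081])]
```

```bash
python3 -m crank '[{"linear":[0.1,-0.006,0],"rot":[-0.11,0.11,0],"hand":0.7},{"linear":[0.1,-0.006,0.01],"rot":[0,0,0],"hand":0.7},{"linear":[0.1,-0.006,0],"rot":[0,0,0],"hand":0.7},{"linear":[0.1,-0.006,0],"rot":[0,0,0],"hand":0.7},{"linear":[0.08,-0.006,0],"rot":[0,0,0],"hand":0.7}]' ; python3 - <<'E'
from h import *
state((-.1,-.138),86.5,.042)
E
python3 snap.py 4
```

```text
clock: 7.35
tool_pos: [0.4773, 0.0395, 0.042]
orientation: [-3.3, 90.0, -6.8]
force: [-0.8, -1.0, -0.2]
opening: 0.0614
t 7.35 tcp [0.4773 0.0395 0.042 ] pocketframe [-0.1422 -0.1381] jaw 86.55 down [ 0. -0. -1.] F [-0.77 -1.05 -0.19] open 0.0614 j [  28.3   11.4  -35.     0.   -43.6 -121.8]
shift units [ 0.70166667 -0.04166667  0.        ] turn units -0.009270522190917063
```

View pics/s4.png

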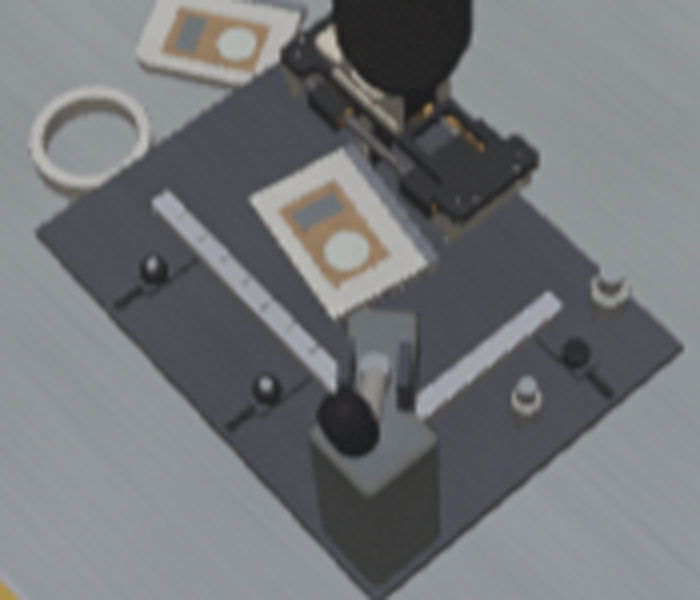

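```bash
python3 -m crank '[{"linear":[0.1,-0.006,0],"rot":[0,0,0],"hand":0.7},{"linear":[0.1,-0.006,0],"rot":[0,0,0],"hand":0.7},{"linear":[0.1,-0.006,0],"rot":[0,0,0],"hand":0.7},{"linear":[0.1,-0.006,0],"rot":[0,0,0],"hand":0.7},{"linear":[0.08,-0.006,0],"rot":[0,0,0],"hand":0.7}]' ; python3 - <<'E'
from h import *
state((-.1,-.138),86.5,.042)
E
python3 snap.py 5
```

```text
clock: 8.07
tool_pos: [0.5075, 0.0374, 0.0418]
orientation: [-129.7, 90.0, -133.2]
force: [-1.2, 0.6, 2.3]
opening: 0.0615
t 8.075 tcp [0.5075 0.0374 0.0418] pocketframe [-0.112  -0.1383] jaw 86.54 down [-0. -0. -1.] F [-1.23  0.64  2.27] open 0.0615 j [  26.4   14.   -31.3    0.   -44.7 -119.8]
shift units [ 0.2        -0.00666667  0.00333333] turn units -0.00886454270745105
```

View pics/s5.png

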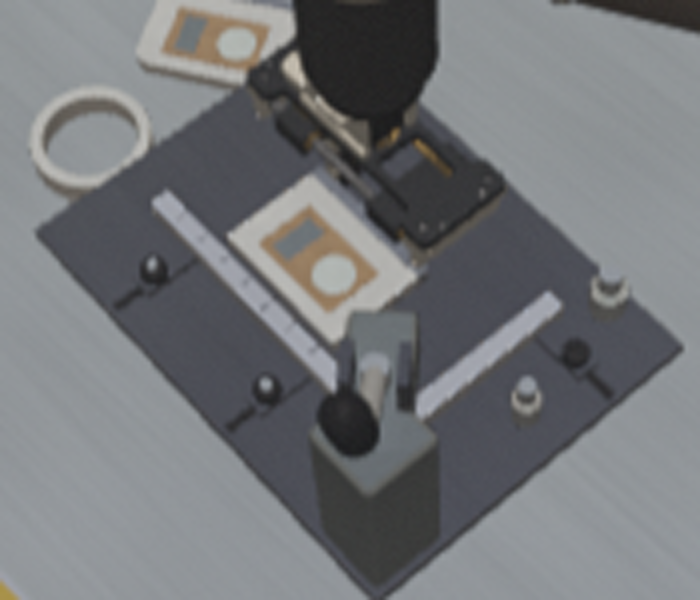

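```bash
python3 -m crank '[{"linear":[0.06,-0.004,0.01],"rot":[0,0,0],"hand":0.7},{"linear":[0.06,-0.004,0],"rot":[0,0,0],"hand":0.7},{"linear":[0.05,-0.003,0],"rot":[0,0,0],"hand":0.7}]' ; python3 -c "
from h import *
state((-.0995,-.138),86.5,.042)"
```

```text
clock: 8.55
tool_pos: [0.5171, 0.0367, 0.0423]
orientation: [-169.1, 89.9, -172.5]
force: [-10.8, 5.3, 7.4]
opening: 0.0615
t 8.55 tcp [0.5171 0.0367 0.0423] pocketframe [-0.1023 -0.1384] jaw 86.53 down [-0.002 -0.    -1.   ] F [-10.84   5.34   7.39] open 0.0615 j [  25.7   14.8  -30.    -0.   -45.3 -119.2]
shift units [ 0.04833333  0.00333333 -0.005     ] turn units -0.005018114941336194
```

```bash
python3 -m crank '[{"linear":[0.04,-0.003,0],"rot":[0,0,0],"hand":0.7},{"linear":[0.04,-0.003,0],"rot":[0,0,0],"hand":0.7}]' ; python3 -c "
from h import *
state((-.0995,-.138),86.5,.042)"
```

```text
clock: 8.8
tool_pos: [0.5166, 0.0361, 0.0414]
orientation: [-171.9, 89.4, -175.4]
force: [-10.8, 4.8, 8.1]
opening: 0.0611
t 8.8 tcp [0.5166 0.0361 0.0414] pocketframe [-0.1028 -0.1391] jaw 86.45 down [-0.011 -0.001 -1.   ] F [-10.79   4.77   8.14] open 0.0611 j [  25.5   15.1  -29.6   -0.3  -45.9 -118.9]
shift units [0.05666667 0.01333333 0.01      ] turn units 0.009947051648737215
```

```bash
python3 snap.py 6;python3 -c "
import pickle
from h import *
s=pickle.load(open('pics/s6.pkl','rb'))
cv2.imwrite('pics/s6z.png',cv2.resize(s['image'][180:260,205:305,::-1],None,fx=7,fy=7,interpolation=cv2.INTER_CUBIC))"
```

```text
(no output)
```

View pics/s6z.png

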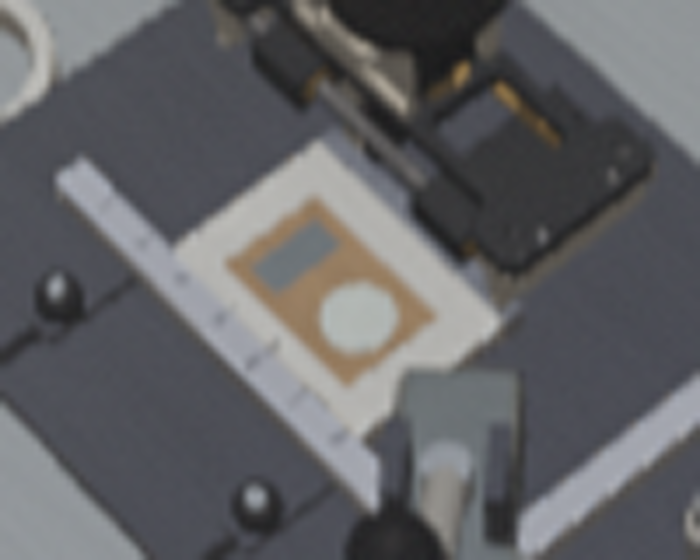

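```bash
python3 -m crank '[{"linear":[-0.1,0.006,0.02],"rot":[0,-0.13,0],"hand":0.7},{"linear":[-0.3,0.02,0.02],"rot":[0,0,0],"hand":0.7},{"linear":[0,0,0.5],"rot":[0,0,0.5],"hand":0.6},{"linear":[0,0,0.6],"rot":[0,0,1],"hand":0.45},{"linear":[0,0,0.3],"rot":[0,0,1],"hand":0.45},{"linear":[0.1,-0.15,0],"rot":[0,0,1],"hand":0.41},{"linear":[0.1,-0.15,0],"rot":[0,0,1],"hand":0.41},{"linear":[0.1,-0.15,0],"rot":[0,0,1],"hand":0.41},{"linear":[0.1,-0.15,0],"rot":[0,0,1],"hand":0.41},{"linear":[0.1,-0.15,0],"rot":[0,0,1],"hand":0.41},{"linear":[0.1,-0.15,0],"rot":[0,0,1],"hand":0.41},{"linear":[0.1,-0.15,0],"rot":[0,0,1],"hand":0.41},{"linear":[0.1,-0.15,0],"rot":[0,0,1],"hand":0.41},{"linear":[0.1,-0.15,0],"rot":[0,0,1],"hand":0.41},{"linear":[0.1,-0.15,0],"rot":[0,0,1],"hand":0.41},{"linear":[0,0,0],"rot":[0,0,1],"hand":0.41},{"linear":[0,0,0],"rot":[0,0,1],"hand":0.41},{"linear":[0,0,0],"rot":[0,0,0],"hand":0.41}]' ; python3 - <<'E'
from h import *
state((-.053,-.24),176.5,.042)
E
python3 snap.py 7
```

```text
clock: 11.15
tool_pos: [0.5412, -0.0537, 0.1337]
orientation: [-23.5, 89.3, 48.0]
force: [-0.5, -0.4, -0.4]
opening: 0.0359
t 11.15 tcp [ 0.5412 -0.0537  0.1337] pocketframe [-0.0728 -0.2272] jaw 161.4 down [ 0.008  0.009 -1.   ] F [-0.45 -0.44 -0.36] open 0.0359 j [ 14.7  10.8 -21.   -0.4 -57.7 -33. ]
shift units [ 0.31666667 -0.23333333 -1.52833333] turn units 3.0193707188050896
```

View pics/s7.png

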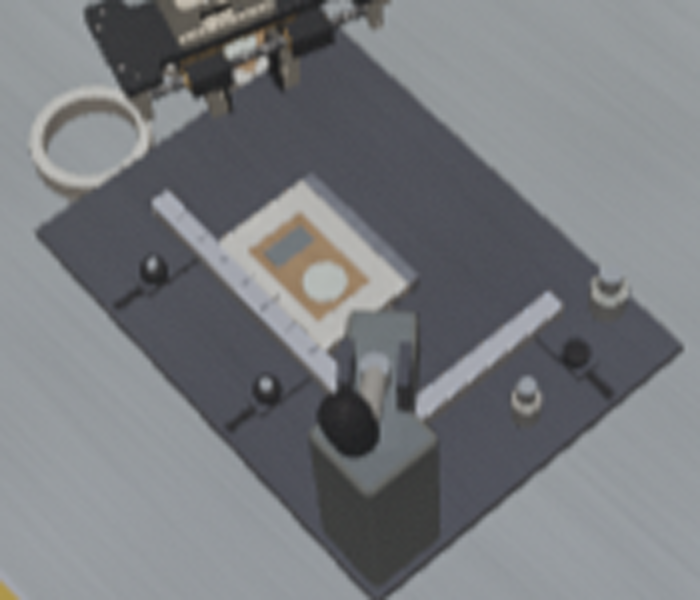

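View pics/t7.png

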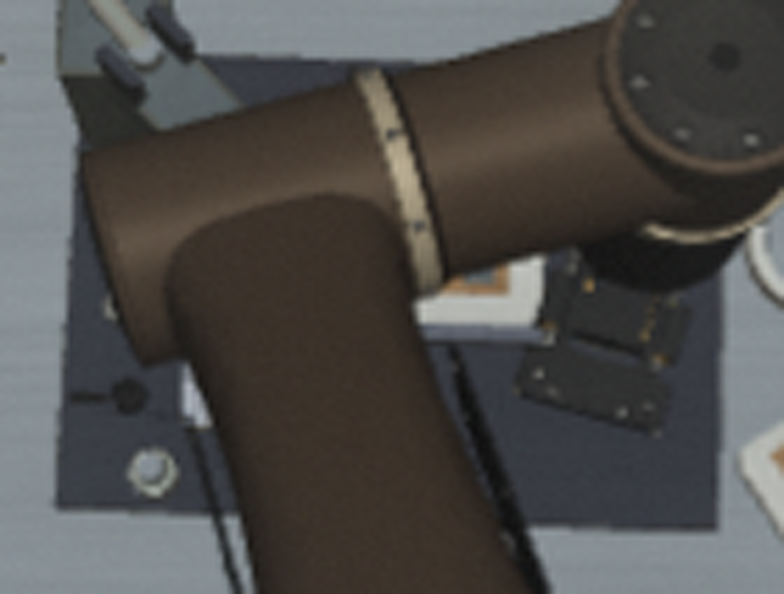

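```bash
python3 - <<'E'
from h import *
import pickle
for f,pts in(("t7",[(120,200),(150,300),(250,200),(300,300),(400,150),(500,120),(600,80),(200,100),(120,80)]),("t2",[(30,350),(100,320),(160,280),(250,250),(330,210),(380,190),(480,200),(150,500),(200,120),(160,40)])):
  s=pickle.load(open(f"pics/{f}.pkl","rb"))
  for p in pts:
    u,v=(np.array(p)/[5.6,5.4]+[220,150]).astype(int); O,d=world_ray(s,[[u,v]]);X=O+d[0]*s["depth"][v,u]
    print(f,p,X.round(3),w2p(X).round(3))
E
```

```text
t7 (120, 200) [0.488 0.183 0.593] [-0.14   0.006]
t7 (150, 300) [0.448 0.173 0.587] [-0.179 -0.007]
t7 (250, 200) [0.487 0.132 0.593] [-0.139 -0.045]
t7 (300, 300) [0.436 0.112 0.633] [-0.188 -0.068]
t7 (400, 150) [0.506 0.071 0.599] [-0.115 -0.105]
t7 (500, 120) [0.52  0.03  0.588] [-0.1   -0.145]
t7 (600, 80) [ 0.536 -0.011  0.593] [-0.081 -0.185]
t7 (200, 100) [0.641 0.172 0.232] [0.013 0.004]
t7 (120, 80) [0.646 0.212 0.259] [0.016 0.045]
t2 (30, 350) [0.441 0.227 0.527] [-0.19   0.047]
t2 (100, 320) [0.452 0.199 0.53 ] [-0.177  0.019]
t2 (160, 280) [0.47  0.173 0.531] [-0.158 -0.006]
t2 (250, 250) [0.482 0.135 0.527] [-0.143 -0.043]
t2 (330, 210) [0.499 0.101 0.53 ] [-0.124 -0.075]
t2 (380, 190) [0.501 0.08  0.549] [-0.121 -0.096]
t2 (480, 200) [0.493 0.039 0.556] [-0.126 -0.138]
t2 (150, 500) [0.362 0.173 0.605] [-0.265 -0.012]
t2 (200, 120) [0.631 0.173 0.221] [0.003 0.005]
t2 (160, 40) [0.668 0.191 0.257] [0.039 0.025]
```

```bash
python3 -m crank '[{"linear":[0.1,-0.1,0],"rot":[-0.1,0.1,0.9],"hand":0.41},{"linear":[0.1,-0.1,-0.2],"rot":[0,0,0.9],"hand":0.41},{"linear":[0.1,-0.04,-0.3],"rot":[0,0,0.9],"hand":0.41},{"linear":[0,0,-0.4],"rot":[0,0,0.3],"hand":0.41},{"linear":[0,0,-0.2],"rot":[0,0,0],"hand":0.41},{"linear":[0,0,-0.1],"rot":[0,0,0],"hand":0.41},{"linear":[0,0,0],"rot":[0,0,0],"hand":0.41}]' ; python3 - <<'E'
from h import *
state((-.053,-.24),176.5,.042)
E
python3 snap.py 8
```

```text
clock: 12.12
tool_pos: [0.5598, -0.0676, 0.0615]
orientation: [-79.5, 89.9, 6.8]
force: [-0.2, 0.3, 1.0]
opening: 0.0357
t 12.125 tcp [ 0.5598 -0.0676  0.0615] pocketframe [-0.0533 -0.2399] jaw 176.26 down [ 0.002  0.    -1.   ] F [-0.21  0.3   0.96] open 0.0357 j [ 13.   17.1 -23.4   0.  -49.4 -16.8]
shift units [ 0.005      -0.00166667 -0.325     ] turn units 0.0478130886251904
```

View pics/s8.png

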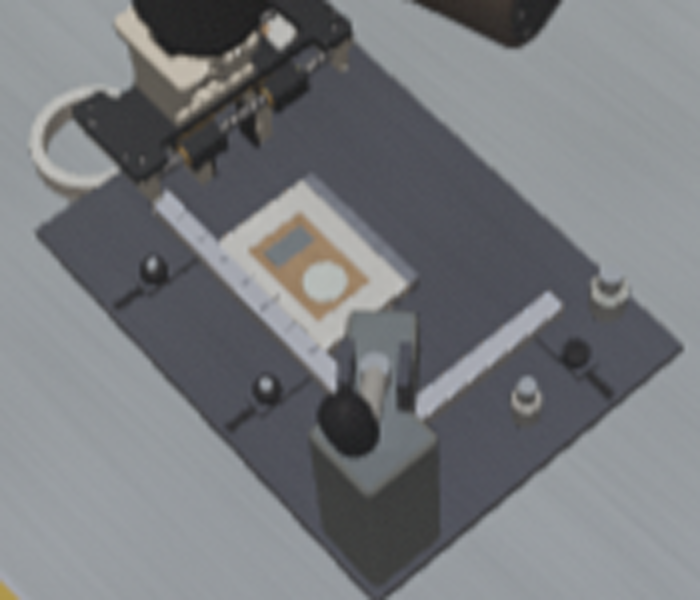

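```bash
python3 -m crank '[{"linear":[0,0,-0.2],"rot":[0,0.02,0.05],"hand":0.41},{"linear":[0,0,-0.13],"rot":[0,0,0],"hand":0.41},{"linear":[0,0,0],"rot":[0,0,0],"hand":0.41}]' ; python3 - <<'E'
from h import *
state((-.053,-.21),176.5,.042)
E
```

```text
clock: 12.6
tool_pos: [0.5608, -0.0674, 0.0419]
orientation: [-72.0, 89.8, 14.6]
force: [0.3, -0.0, -0.6]
opening: 0.0358
t 12.6 tcp [ 0.5608 -0.0674  0.0419] pocketframe [-0.0523 -0.2396] jaw 176.53 down [ 0.003  0.001 -1.   ] F [ 0.29 -0.04 -0.64] open 0.0358 j [ 13.   18.5 -24.5  -0.  -46.8 -16.5]
shift units [0.01833333 0.49333333 0.00166667] turn units -0.006895767197948999
```

```bash
python3 -m crank '[{"linear":[0.006,0.1,0],"rot":[0,0,0],"hand":0.41},{"linear":[0.006,0.1,0],"rot":[0,0,0],"hand":0.41},{"linear":[0.006,0.1,0],"rot":[0,0,0],"hand":0.41},{"linear":[0.006,0.1,0],"rot":[0,0,0],"hand":0.41},{"linear":[0.006,0.1,0],"rot":[0,0,0],"hand":0.41},{"linear":[0.006,0.1,0],"rot":[0,0,0],"hand":0.41}]' ; python3 - <<'E'
from h import *
state((-.053,-.14),176.5,.042)
E
python3 snap.py 9
```

```text
clock: 13.35
tool_pos: [0.5637, -0.0288, 0.0425]
orientation: [-74.5, 89.8, 12.0]
force: [0.4, 0.1, 0.0]
opening: 0.036
t 13.35 tcp [ 0.5637 -0.0288  0.0425] pocketframe [-0.0519 -0.2009] jaw 176.54 down [ 0.004  0.001 -1.   ] F [0.43 0.05 0.03] open 0.036 j [ 17.   18.4 -24.6   0.  -46.8 -20.4]
shift units [ 0.04333333  1.015      -0.00833333] turn units -0.0071644648263372804
```

View pics/s9.png

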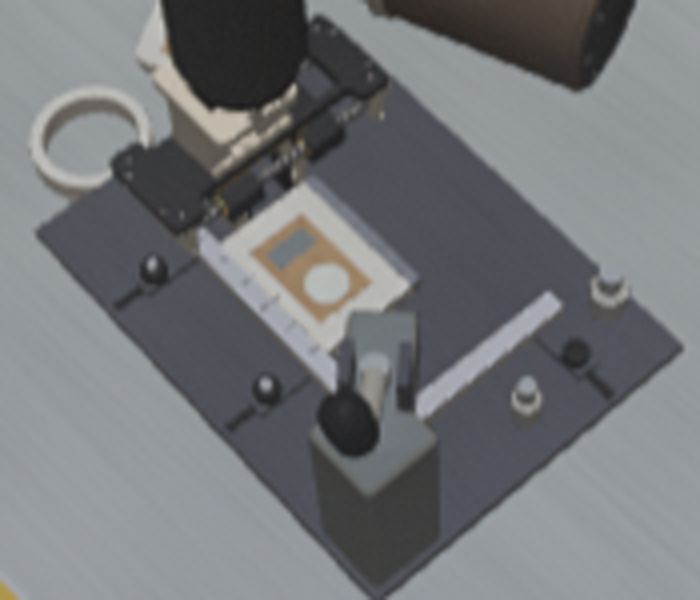

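```bash
python3 -m crank '[{"linear":[0.007,0.1,0],"rot":[0,-0.03,0],"hand":0.41},{"linear":[0.008,0.1,0],"rot":[0,0,0],"hand":0.41},{"linear":[0.008,0.1,0],"rot":[0,0,0],"hand":0.41},{"linear":[0.008,0.1,0],"rot":[0,0,0],"hand":0.41},{"linear":[0.008,0.1,0],"rot":[0,0,0],"hand":0.41}]' ; python3 - <<'E'
from h import *
state((-.053,-.14),176.5,.042)
E
python3 snap.py 10
```

```text
clock: 14.08
tool_pos: [0.5659, 0.0026, 0.0425]
orientation: [-82.7, 89.6, 3.9]
force: [-1.0, -2.7, 0.8]
opening: 0.0361
t 14.075 tcp [0.5659 0.0026 0.0425] pocketframe [-0.0516 -0.1695] jaw 176.53 down [ 0.007  0.    -1.   ] F [-0.98 -2.68  0.76] open 0.0361 j [ 20.2  18.4 -24.6   0.1 -46.6 -23.7]
shift units [ 0.00666667  0.49166667 -0.00833333] turn units -0.005868838952619626
```

View pics/s10.png

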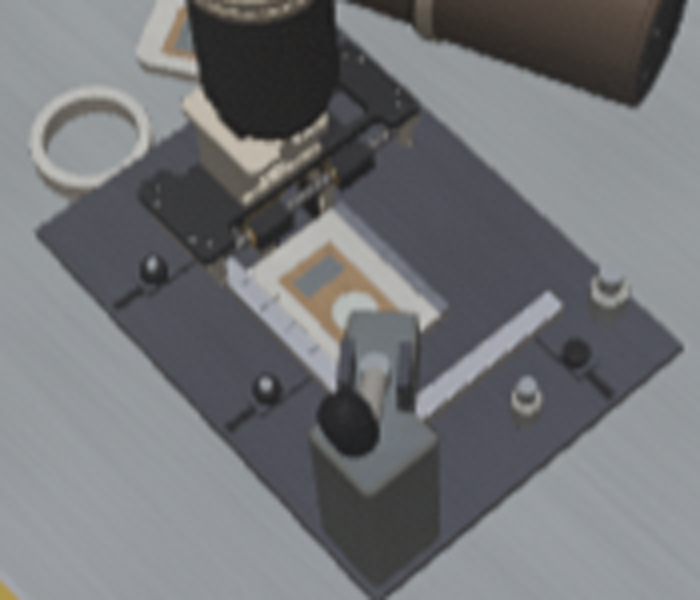

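```bash
python3 -m crank '[{"linear":[0.008,0.1,0],"rot":[0,0.08,0],"hand":0.41},{"linear":[0.008,0.1,0],"rot":[0,0,0],"hand":0.41},{"linear":[0.008,0.1,0],"rot":[0,0,0],"hand":0.41},{"linear":[0.008,0.1,0],"rot":[0,0,0],"hand":0.41},{"linear":[0.007,0.08,0],"rot":[0,0,0],"hand":0.41}]' ; python3 - <<'E'
from h import *
state((-.053,-.1295),176.5,.042)
E
```

```text
clock: 14.8
tool_pos: [0.5679, 0.0328, 0.0424]
orientation: [96.7, 89.9, -176.8]
force: [-1.4, -1.9, 1.5]
opening: 0.0358
t 14.8 tcp [0.5679 0.0328 0.0424] pocketframe [-0.0514 -0.1392] jaw 176.52 down [-0.002 -0.    -1.   ] F [-1.36 -1.86  1.54] open 0.0358 j [ 23.   19.  -23.7  -0.1 -47.5 -26.4]
shift units [-0.01666667  0.16333333 -0.00666667] turn units -0.004830142464209075
```

```bash
python3 snap.py 11
```

```text
(no output)
```

View pics/s11.png

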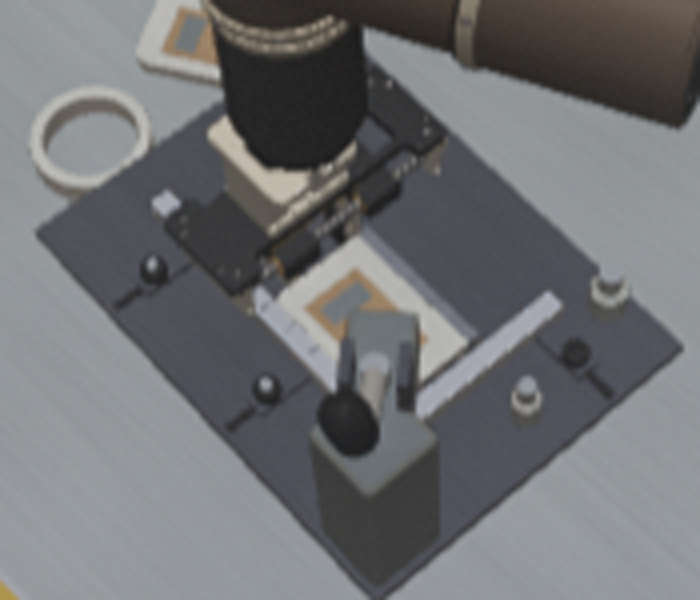

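Nearly home (about 10 mm of gap to the short guide). Now I'll use smaller steps until the force rises.

```bash
python3 -m crank '[{"linear":[0.005,0.06,0],"rot":[0,0,0],"hand":0.41},{"linear":[0.005,0.06,0],"rot":[0,0,0],"hand":0.41},{"linear":[0.004,0.05,0],"rot":[0,0,0],"hand":0.41}]' ; python3 - <<'E'
from h import *
state((-.053,-.1295),176.5,.042)
E
```

```text
clock: 15.28
tool_pos: [0.5681, 0.0421, 0.0424]
orientation: [125.1, 89.8, -148.4]
force: [-1.2, -17.2, 3.4]
opening: 0.0359
t 15.275 tcp [0.5681 0.0421 0.0424] pocketframe [-0.0518 -0.1299] jaw 176.54 down [-0.004 -0.002 -1.   ] F [ -1.24 -17.23   3.38] open 0.0359 j [ 23.9  19.1 -23.5   0.  -47.6 -27.4]
shift units [-0.02        0.00666667 -0.00666667] turn units -0.007327848261826375
```

```bash
python3 -m crank '[{"linear":[0.003,0.04,0],"rot":[0,0,0],"hand":0.41},{"linear":[0.003,0.04,0],"rot":[0,0,0],"hand":0.41}]' ; python3 - <<'E'
from h import *
state((-.053,-.1295),176.5,.042)
E
```

```text
clock: 15.52
tool_pos: [0.5678, 0.0418, 0.0426]
orientation: [149.3, 89.4, -124.2]
force: [2.4, -15.0, 0.6]
opening: 0.0357
t 15.525 tcp [0.5678 0.0418 0.0426] pocketframe [-0.0521 -0.1302] jaw 176.47 down [-0.006 -0.009 -1.   ] F [  2.42 -14.97   0.64] open 0.0357 j [ 24.2  19.1 -23.6   0.4 -47.8 -28. ]
shift units [-0.015       0.01333333 -0.01      ] turn units 0.00657626878887072
```

```bash
python3 -m crank '[{"linear":[-0.006,-0.1,0],"rot":[0.05,-0.05,0],"hand":0.41},{"linear":[-0.02,-0.3,0],"rot":[0,0,0],"hand":0.41},{"linear":[-0.02,-0.4,0.2],"rot":[0,0,0],"hand":0.41},{"linear":[0,-0.4,0.5],"rot":[0,0,0],"hand":0.41},{"linear":[0,-0.4,0.5],"rot":[0,0,0],"hand":0.41},{"linear":[0,-0.4,0.5],"rot":[0,0,0],"hand":0.41},{"linear":[-0.1,-0.7,0.4],"rot":[0,0,0],"hand":0.41},{"linear":[-0.2,-0.7,0],"rot":[0,0,0],"hand":0.41},{"linear":[-0.2,-0.7,0],"rot":[0,0,0],"hand":0.41},{"linear":[-0.2,-0.7,0],"rot":[0,0,0],"hand":0.41},{"linear":[0,0,0],"rot":[0,0,0],"hand":0.41}]' ; python3 - <<'E'
from h import *
state()
E
python3 snap.py 12
```

```text
clock: 16.9
tool_pos: [0.5203, -0.2591, 0.1734]
orientation: [-112.3, 89.7, -25.7]
force: [0.2, 1.0, -0.3]
opening: 0.0354
t 16.9 tcp [ 0.5203 -0.2591  0.1734] pocketframe [-0.081  -0.4334] jaw 176.54 down [ 0.004 -0.002 -1.   ] F [ 0.23  1.01 -0.3 ] open 0.0354 j [ -7.1  12.4 -13.4   0.1 -63.9   3.6]
```

View pics/s12.png

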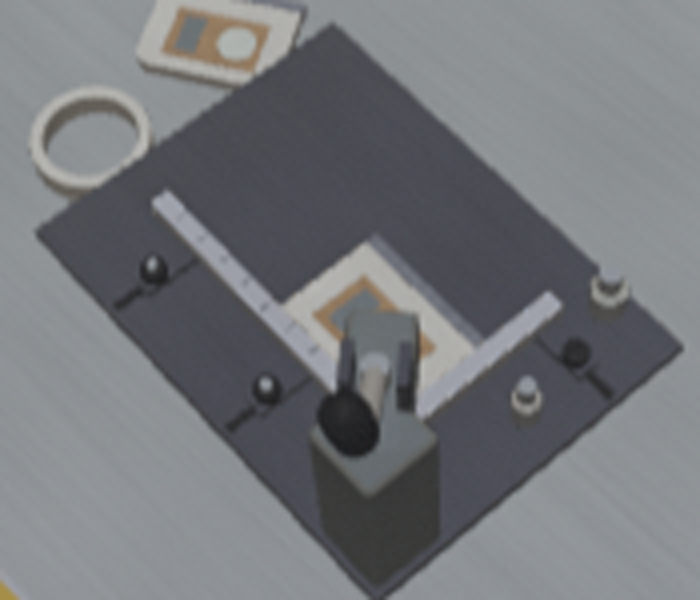

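View pics/t12.png

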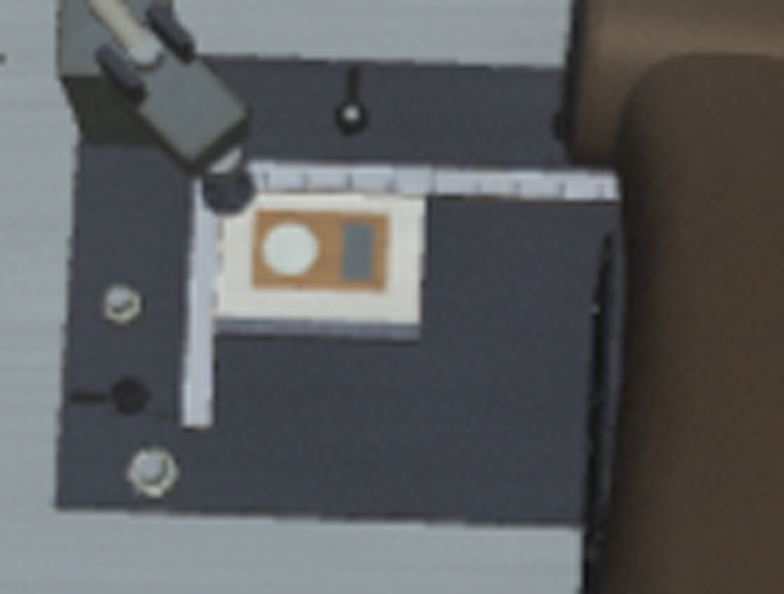

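```bash
python3 -m crank '[{"linear":[-0.03,0.2,0],"rot":[0,0,-1],"hand":0.41},{"linear":[-0.03,0.35,0],"rot":[0,0,-1],"hand":0.41},{"linear":[-0.03,0.35,0],"rot":[0,0,-1],"hand":0.41},{"linear":[-0.03,0.35,0],"rot":[0,0,-1],"hand":0.41},{"linear":[-0.03,0.35,0],"rot":[0,0,-1],"hand":0.41},{"linear":[-0.03,0.35,0],"rot":[0,0,-1],"hand":0.41},{"linear":[-0.03,0.35,0],"rot":[0,0,-1],"hand":0.41},{"linear":[-0.03,0.35,0],"rot":[0,0,-1],"hand":0.41},{"linear":[-0.03,0.35,0],"rot":[0,0,-1],"hand":0.41},{"linear":[-0.03,0.35,0],"rot":[0,0,-1],"hand":0.41},{"linear":[-0.03,0.35,0],"rot":[0,0,-1],"hand":0.41},{"linear":[-0.03,0.35,0],"rot":[0,0,-1],"hand":0.41},{"linear":[-0.03,0.35,0],"rot":[0,0,-1],"hand":0.41},{"linear":[-0.03,0.35,0],"rot":[0,0,-1],"hand":0.41},{"linear":[-0.03,0.35,0],"rot":[0,0,-1],"hand":0.41},{"linear":[-0.03,0.3,0],"rot":[0,0,-1],"hand":0.41},{"linear":[0,0.2,0],"rot":[0,0,-1],"hand":0.41},{"linear":[0,0,0],"rot":[0,0,-1],"hand":0.41},{"linear":[0,0,0],"rot":[0,0,0],"hand":0.41}]' ; python3 - <<'E'
from h import *
state((-.13,-.065),86.5,.042)
E
```

```text
clock: 19.38
tool_pos: [0.4906, 0.1088, 0.1742]
orientation: [-13.1, 89.6, -17.8]
force: [0.2, -0.2, 0.1]
opening: 0.0357
t 19.375 tcp [0.4906 0.1088 0.1742] pocketframe [-0.1332 -0.068 ] jaw 85.34 down [ 0.006 -0.002 -1.   ] F [ 0.19 -0.17  0.06] open 0.0357 j [  35.2    4.8  -22.7    0.3  -62.3 -130. ]
shift units [ 0.05666667  0.04666667 -2.20333333] turn units 0.23250188355007423
```

```bash
python3 -m crank '[{"linear":[0,0.04,-0.5],"rot":[0,0.07,0.23],"hand":0.41},{"linear":[0,0,-0.6],"rot":[0,0,0],"hand":0.41},{"linear":[0,0,-0.5],"rot":[0,0,0],"hand":0.41},{"linear":[0,0,-0.3],"rot":[0,0,0],"hand":0.41},{"linear":[0,0,-0.1],"rot":[0,0,0],"hand":0.41},{"linear":[0,0,0],"rot":[0,0,0],"hand":0.41}]' ; python3 - <<'E'
from h import *
state((-.107,-.065),86.5,.042)
E
```

```text
clock: 20.12
tool_pos: [0.4908, 0.114, 0.0526]
orientation: [14.9, 89.8, 12.4]
force: [0.0, 0.3, 0.6]
opening: 0.036
t 20.125 tcp [0.4908 0.114  0.0526] pocketframe [-0.1333 -0.0629] jaw 87.47 down [ 0.004  0.001 -1.   ] F [0.   0.31 0.64] open 0.036 j [ 3.550e+01  1.260e+01 -3.150e+01  1.000e-01 -4.570e+01 -1.281e+02]
shift units [ 0.435      -0.06166667 -0.17666667] turn units -0.1945008252665758
```

```bash
python3 -m crank '[{"linear":[0,-0.03,-0.17],"rot":[0,0.03,-0.19],"hand":0.41},{"linear":[0.1,-0.006,0],"rot":[0,0,0],"hand":0.41},{"linear":[0.12,-0.006,0],"rot":[0,0,0],"hand":0.41},{"linear":[0.12,-0.006,0],"rot":[0,0,0],"hand":0.41}]' ; python3 - <<'E'
from h import *
state((-.1023,-.065),86.5,.042)
E
```

```text
clock: 20.62
tool_pos: [0.5138, 0.1119, 0.0439]
orientation: [36.0, 89.7, 32.6]
force: [-0.8, -0.4, -0.9]
opening: 0.0359
t 20.625 tcp [0.5138 0.1119 0.0439] pocketframe [-0.1102 -0.0636] jaw 86.55 down [ 0.004  0.003 -1.   ] F [-0.78 -0.4  -0.89] open 0.0359 j [  33.7   15.1  -29.4    0.   -45.3 -127.1]
shift units [ 0.13       -0.03166667 -0.03166667] turn units -0.010833985205169937
```

```bash
python3 -m crank '[{"linear":[0.06,0,-0.02],"rot":[0,0,0],"hand":0.41},{"linear":[0.05,0,0],"rot":[0,0,0],"hand":0.41}]' ; python3 - <<'E'
from h import *
state((-.1023,-.065),86.5,.042)
E
```

```text
clock: 20.88
tool_pos: [0.5216, 0.1118, 0.0427]
orientation: [35.6, 89.7, 32.1]
force: [0.7, 0.1, 0.9]
opening: 0.0361
t 20.875 tcp [0.5216 0.1118 0.0427] pocketframe [-0.1025 -0.0632] jaw 86.52 down [ 0.005  0.003 -1.   ] F [0.69 0.05 0.93] open 0.0361 j [  33.2   15.8  -28.5    0.   -45.4 -126.7]
shift units [ 0.00166667 -0.03       -0.01166667] turn units -0.004220360616682228
```

```bash
python3 -m crank '[{"linear":[0.04,0,0],"rot":[0,0,0],"hand":0.41},{"linear":[0.03,0,0],"rot":[0,0,0],"hand":0.41}]' ; python3 - <<'E'
from h import *
state((-.1023,-.065),86.5,.042)
E
```

```text
clock: 21.12
tool_pos: [0.5222, 0.1112, 0.0421]
orientation: [135.0, 89.9, 131.4]
force: [-9.1, 4.6, 7.6]
opening: 0.0365
t 21.125 tcp [0.5222 0.1112 0.0421] pocketframe [-0.1018 -0.0637] jaw 86.41 down [-0.002  0.002 -1.   ] F [-9.08  4.63  7.63] open 0.0365 j [  33.    16.1  -28.1   -0.2  -45.9 -126.4]
shift units [-0.01       -0.02       -0.00166667] turn units 0.017244829335379564
```

```bash
python3 -m crank '[{"linear":[-0.15,0.008,0.01],"rot":[0,0,0],"hand":0.41},{"linear":[-0.3,0.015,0],"rot":[0,0,0],"hand":0.41},{"linear":[-0.15,0,0.4],"rot":[0,0,0],"hand":0.41},{"linear":[0,0,0.6],"rot":[0,0,0],"hand":0.41},{"linear":[0,0,0.8],"rot":[0,0,0],"hand":0.41},{"linear":[0,-0.4,0.5],"rot":[0,0,0],"hand":0.41},{"linear":[0,-0.7,0],"rot":[0,0,0],"hand":0.41},{"linear":[0,-0.7,0],"rot":[0,0,0],"hand":0.41},{"linear":[0,-0.7,0],"rot":[0,0,0],"hand":0.41},{"linear":[0,-0.7,0],"rot":[0,0,0],"hand":0.41},{"linear":[0,-0.7,0],"rot":[0,0,0],"hand":0.41},{"linear":[0,-0.7,0],"rot":[0,0,0],"hand":0.41},{"linear":[0,-0.3,0],"rot":[0,0,0],"hand":0.41},{"linear":[0,0,0],"rot":[0,0,0],"hand":0.41}]' ; python3 snap.py 13; python3 - <<'E'
from h import *
state()
import pickle
for f in ("t13",):
    s=pickle.load(open(f"pics/{f}.pkl","rb"))
    cv2.imwrite("pics/t13z.png",cv2.resize(s["image"][175:220,250:306,::-1],None,fx=14,fy=13,interpolation=cv2.INTER_CUBIC))
E
```

```text
clock: 22.88
tool_pos: [0.4718, -0.1882, 0.1852]
orientation: [30.4, 89.7, 27.1]
force: [-0.3, -0.1, -0.8]
opening: 0.0357
t 22.975 tcp [ 0.4721 -0.1872  0.1853] pocketframe [-0.1336 -0.3647] jaw 86.78 down [ 0.005  0.003 -1.   ] F [1.01 0.41 0.29] open 0.0359 j [  0.4   4.9 -20.8  -0.2 -64.  -93.6]
```

View pics/t13z.png

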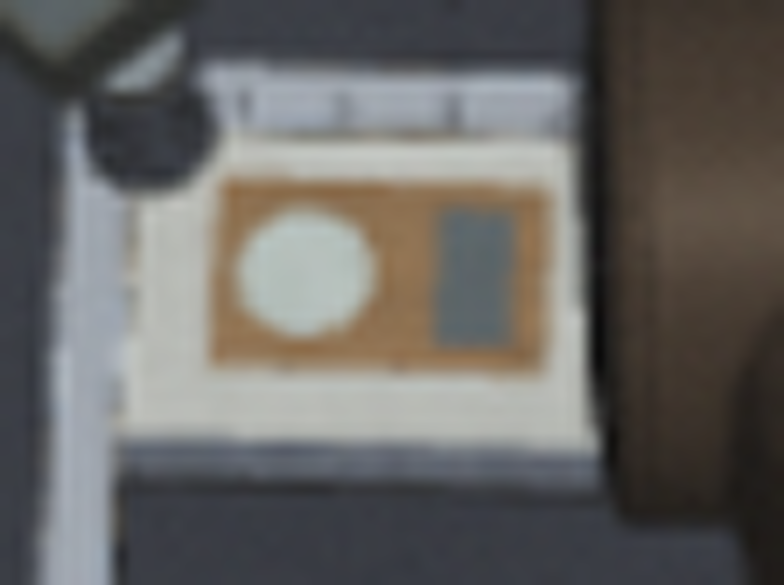

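View pics/s13.png

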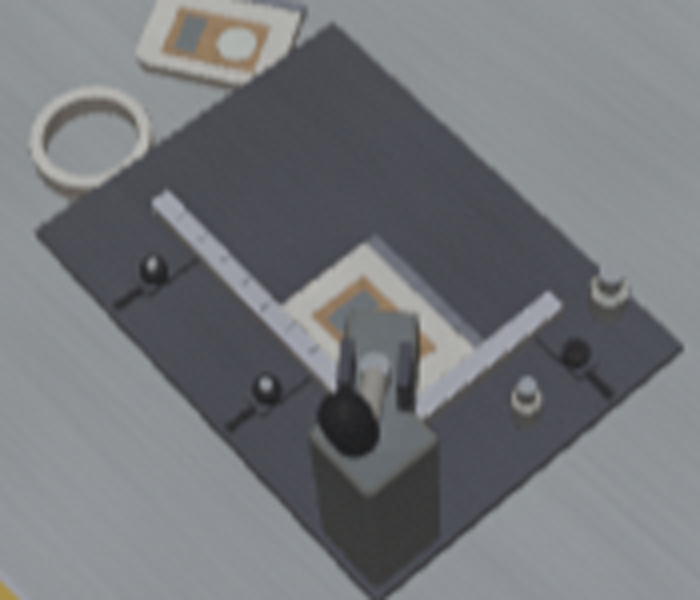

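```bash
python3 - <<'E'
from h import *
import pickle
a=pickle.load(open("pics/s12.pkl","rb"))["image"][205:255,240:305].astype(float);s=pickle.load(open("pics/s13.pkl","rb"));b=s["image"][205:255,240:305].astype(float)
print("mean abs diff",abs(a-b).mean(), "p99",np.percentile(abs(a-b),99))
print(cv2.phaseCorrelate(a.mean(2),b.mean(2)))
# expected pixel positions of seated book's -x-y, tail, -x+y top corners vs. seen
for n,p in(("-x-y",(-.09,-.12)),("tail",(0,-.12)),("-x+y",(-.09,0))):
    print(n,((project(s,[[*p2w(*p),.084]])[0]-[175,155])*4).round(1))
E
python3 -c "
from plant import ticket;print(ticket)"
```

```text
mean abs diff 1.0813333333333333 p99 9.0
((0.021775060245261102, 0.0026113532848839327), 1.017065620389055)
-x-y [371.2 234.9]
tail [275.9 307.3]
-x+y [482.8 342.4]
<host.Ticket object at 0x7f8c571f7e00>
```

```bash
python3 -c "
from plant import ticket,monitor
print(monitor.get_obs()['clock']);print(ticket.close_job())"
```

```text
22.975
the job is handed in; nothing more can be done
None
```

The book is seated with its corner home in the pocket, flush against both guides. The job was handed in at about 23 s of the 56 s. The interface reports no verdict, so this rests on my own checks.

**What I did**
- I pushed the book sideways with two fingers until it lay flat on the long guide. Its leading corner was then still about 70–80 mm from the short guide, by eye from the pictures.
- I then slid it along the guide from its rear edge into the corner. It stopped with the fingertips at y = -0.130 m in the pocket frame, at about 15–17 N, where -0.1295 m was expected.
- I gave it one last sideways press, then moved the hand well clear.

**Last checks**
- **Long guide:** the last sideways press stopped within about 1 mm of the first (x = -0.1018 m against -0.1023 to -0.1028 m, about 9 N). That fits the book being flush with the long guide.
- **Pictures:** the top and scene views show the book tight against both guides. In the scene view its visible corners lie within about 2–4 mm of where a seated book should be, which is about as fine as that view can measure.
- **Last press:** comparing the scene picture before and after, the book moved well under a pixel.
- **Other things:** in the final scene picture the dies, tape and rounded book look unmoved. I did not check the glue bottle or the hex cell again.

**One disagreement:** the fingertips really end about 33 mm above the reported TCP. Because of this my first sweep passed over the book without moving it. I found the offset in the wrist and scene pictures and made all later moves with it taken into account.

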